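Leak-test valve blocks: wedge them into the test fixture and push the palm valve

ROBOT

A 6-joint arm with a two-finger parallel gripper is mounted at the origin on the work surface. World frame = base frame: x ahead of the robot, y to its left, z up, the work surface at z = 0. Lengths are in m, angles in rad, forces in N, time in s.
With the tool pointing down it reaches from about 0.35 to 0.975 m from the base axis. Payload 4.9 kg.
Tool frame: the origin (TCP) lies at the very end of the fingers, on their centre line; the grasp point (between the pads) lies ctrl.grip_point_offset behind it (ctrl.grip_point_offset is the distance from the TCP to the grasp point, in m); z points along the fingers, y is the direction in which the jaws open and shut (so a half turn about z gives the same grasp; the last joint's range is limited). The gripper opens to 85 mm and grips with 20 to 120 N. Pads are 22 mm wide; open, the fingers measure 114 mm over their backs; the gripper's body (76 mm by 85 mm) begins 54 mm behind the grasp point. The pads swing forward as they close: fully open they stand 13 mm farther back than shut.
Start: joints at [1.219, 0.053, 1.613, -0, 1.476, -0.119], TCP at [0.144, 0.608, 0.231] pointing down, gripper open.
Joint ranges: [-3.01, 3.01], [-1.01, 2.22], [0.06, 2.58], [-1.02, 4.17], [0.09, 2.62], [-3.14, 3.14]. Speed limits (rad/s): [2.57, 2.57, 3.14, 3.14, 3.14, 3.14].

INTERFACE

Orientations are given as a rotation vector (axis times angle).
In Python, from station import ctrl gives the robot as it stands. The module is installed in compiled form; this text tells all that it offers.
- The arm moves only by the shell command python3 -m creep 'ROWS' [FORCE]. ROWS is JSON, a list of rows, each a list of 5 numbers: the closure in counts, from 0 (fully open) to 255 (shut), then the shift along the tool's x, y, z in mm, then the turn about the tool's z in rad. A call has 1 to 12 rows; each row is the pose to reach, as a shift and turn from the pose commanded when the call began, along the tool's axes at that moment; what a row does not reach only later rows make up. A row lasts 1/12 s, in which the tool goes at most 41.7 mm and 7.16 degrees, less where a joint would pass 70% of its speed; a pose out of reach is approached as far as the arm can. A call with a gripper value outside its range is refused whole. The fingers move at their own pace and stop on an object; FORCE is the grip in N (left out, the last holds). Time passes only in rows, so rows that repeat a pose let the fingers close. It gives the time, the measured TCP pose, the force and the opening at its end, in the units of the state.
- ctrl.get_obs(): the state, without advancing time (a new reading comes with each control period).
- ctrl.get_image(name): name is "scene" or "side" or "wrist"; returns the picture (480x640x3 uint8, red, green, blue); there is no depth.
- ctrl.calibration(name): a dict with "fx", "fy", "cx", "cy" (pixels), "R" (3x3) and "t" (3): a world point X has camera coordinates R X + t. Camera axes: x right, y down, z forward; pixel columns grow to the right and rows downward; lengths in m; the calibration is good to about 2 mm. A picture is of the moment at which its call begins: read the wrist's pose just before it. calibration takes no time and is no camera call; for the wrist camera it gives the pose at the moment of the call.
- ctrl.finish_job(): hands the job in, once; it reports no verdict.
Trained networks look in the newest picture that a camera, given by its name, has taken for a name from the list of things; names that differ only in an ending like _2 or _b are one class to them, and where a whole thing is asked for, a point or a joint stands for the part that bears it (a point fixed in the world has none). Each returns a list of dicts, best first, with "conf" (0 to 1); they miss things now and then, are a little off and sometimes report something else, mostly with a low value. They report only what shows in the picture. A call takes as long as a camera call. They do not tell look-alikes from the thing itself.
- ctrl.boxes_of(camera, label): "rect" ([left, top, width, height] in pixels, round what is visible of it).
- ctrl.outline_of(camera, label): "mask" (480x640 bool, what is visible of it) and "rect" ([left, top, width, height] in pixels, round what is visible of it).
The state is a dict: "t": time; "q": joint angles; "dq": joint speeds; "effort": joint torques, N m; "tool_pos": TCP position; "tool_rot": TCP orientation; "contact_force": force on the tool from outside, world axes, zero at the start; "wrist_torque": the same for the moment, N m; "opening": finger opening in m.
Only numpy, scipy, OpenCV 4.12 (cv2) and the standard library are available. Lean on these libraries where they do the work, as an engineer would, in place of code of your own. Each camera call takes 0.05 s, during which the arm holds its last target. There are 200 camera calls.

TASK

Load every valve block lying on the mat into a station of the leak-test fixture, port face against the seal pad, and tap a wedge from the rack down between the back of each block and the wedge rail until it is driven home, the block locked tight and its seal pad pushed in. When all blocks are locked, push the palm valve's plunger right down, hold it down for two seconds and let it come up again, leaving the blocks wedged. Do not disturb the other things on the bench.

Things in the scene. Friction and masses are not known exactly. Their poses are not given: they have to be found in the camera images.
- fixture: leak-test fixture, fixed: steel base plate 172 (x) x 327 (y) x 16 high; origin: centre of its underside. On its +x side an aluminium manifold (x from 40 to 74, 64 above the plate) with a sprung seal pad per station; on its -x side a dark wedge rail, 80 above the plate, inner face leaning outward 1 in 5 (x = -42 at the plate, -58 at its top). Stations at y = -105, 0, 105. Smooth faces, friction about 0.25
- station1 (a point): station 1 (y = -105 in the fixture): point on the top of the base plate, axes as the fixture's (x towards the seal pad, z up). A block that just touches the unpressed pad has its origin exactly here. Four corner guide posts 40 high (x from -28 to -18 and 20 to 30, y from 30 to 37 either side) leave 60 between them. Free length for a block at the plate: 72, from the pad (x = 30) to the wedge rail (x = -42)
- station2 (a point): station 2 (y = 0 in the fixture), like station 1. The wedge goes in behind the block (-x side), so the block must stand close to the pad or the wedge will not enter: lower the block just clear of the pad (its top edge is 48 above the plate), then slide it up to the pad
- station3 (a point): station 3 (y = 105 in the fixture), like station 1
- seal1 (a joint): seal pad of station 1: round rubber face of diameter 26, 35 above the plate, sprung towards -x: 0 = out, 0.004 m = fully in (2 N to start, 8 N fully in). It springs out, pushing the block back, unless the block is locked. It opens its air port only while pushed in: an empty station stays shut
- seal2 (a joint): seal pad of station 2, likewise
- seal3 (a joint): seal pad of station 3, likewise
- block1: aluminium valve block 60 (x) x 50 (y) x 70 (z), 0.3 to 0.55 kg, standing loose on the green bench mat (3 thick) beyond the wedge rack; origin: centre of its underside. Its port, a dark round hole, is in the middle of its +x face; that face goes against the seal pad. Two or three blocks are there (absent ones read None)
- block2: valve block 2, same as block 1
- block3: valve block 3, same as block 1
- wedge1: white plastic wedge, 115 tall, 0.12 kg, standing tip down in the rack. Origin: centre of the underside of its tip. Body 40 wide (y), 90 tall, 18 thick at the tip (x from -9 to 9); +x face flat and upright (goes against the back of the block), -x face tapers 1 in 5 to x = -27 at height 90 (goes against the wedge rail). Head on top, heights 90 to 115: x from -30 to 12, 44 wide (y); grip it across y
- wedge2: wedge 2, same as wedge 1. In a station it drives block and pad as it is pushed down: with the block against the unpressed pad its faces meet block and rail when its tip is 30 above the plate (origin at x = -39 from the station); with the pad fully in the tip is about 10 above the plate (x = -35). 8 to 14 N from above drives it home; then friction holds it. Its weight alone is not enough
- wedge3: wedge 3, same as wedge 1
- rack: wooden wedge rack 56 (x) x 268 (y) x 45 high; origin: centre of its underside. Fixed on the near part of a green bench mat (300 x 340, 3 thick), on the side of the bench where the fixture is not. Three pockets 28 x 43, 37 deep, 95 apart along y, with a wedge standing in each, its +x face towards the rack's +x
- palm_valve: grey valve box 64 x 60 x 46 high, fixed, in the middle of the bench; origin: centre of its underside
- plunger (a joint): black mushroom plunger on the palm valve: 0 = up, 0.020 m = fully down; springs back (about 2 N to start, 9 N fully down)
- plunger_top (a point): centre of the top face of the plunger's head (diameter 40), 94 above the bench when up
- wrench: open-ended wrench, 160 long, lying in front of the fixture; leave it alone
- screwdriver: screwdriver, 180 long, lying towards the far edge of the bench; leave it alone
- oil_bottle: upright oil bottle, diameter 52, height 120; origin: centre of its foot; leave it alone
- grease_jar: jar, diameter 64, height 55, near the robot; origin: centre of its foot; leave it alone
- spare_plug: brass plug, diameter 32, height 24, on the mat beyond the blocks; origin: centre of its foot; leave it alone
- tape_roll: roll of sealing tape, diameter 48, height 19, lying flat on the mat beyond the blocks; leave it alone
Things that resemble listed ones, but are neither listed nor needed, are in the scene too. Leave any black or green look-alike of the wedge3 alone.

How it is judged:
By the outcome, as a careful person would: the job done as asked, in the order asked, and still so for the second after the job is handed in, with the robot touching nothing.
Of block1, block2, block3 only 2 to 3 are there at a start; the rules pass over those that are not, and their reading is None.
At some moment in a run one of block1, block2, block3 may be knocked a few centimetres aside while the robot is not near it.
It also fails if it takes over 210 s, if anything falls off the work surface, if the arm or the gripper's body presses on something with over 40 N, if the wrist force passes 120 N, or if a joint passes its speed limit or range.

## Working session

There is one attempt and no reset: what is moved stays moved. The work goes in short steps, Python scripts to look and compute and a shell command to move; the robot and the scene stay as the last step left them, time stands still between calls to the robot, and variables do not carry over. Pictures are saved under pics/ and viewed, about 12 in all and at most 16, crops included, and the job is handed in when it is done.

```bash
mkdir -p pics; python3 - <<'E'
from station import ctrl
import cv2
o=ctrl.get_obs();print({k:o[k] for k in('t','tool_pos','tool_rot','opening')},ctrl.grip_point_offset)
for n in('scene','side'):
    im=ctrl.get_image(n);cv2.imwrite(f'pics/{n}0.png',im[:,:,::-1])
    c=ctrl.calibration(n);print(n,c['fx'],c['cx'],c['cy'],c['R'],c['t'])
    for l in('fixture','block1','wedge1','rack','palm_valve','plunger'):
        print(l,[(d['rect'],round(d['conf'],2)) for d in ctrl.boxes_of(n,l)])
E
```

```text
{'t': 0.0, 'tool_pos': array([0.14398236, 0.60754421, 0.23007001]), 'tool_rot': array([-0.36488441, -3.11983365,  0.00315972]), 'opening': 0.08555215427624976} 0.0187
scene 546.4109866699159 317.3703522079292 238.01837401583384 [[-0.29650397  0.95503074  0.00129624]
 [ 0.62989528  0.19658052 -0.75139074]
 [-0.71785607 -0.22197384 -0.65985626]] [ 0.15300245 -0.27362614  1.85535368]
fixture [([167.5, 191.9, 132.0, 128.5], 0.78)]
block1 [([357.8, 248.0, 32.6, 37.0], 0.69)]
wedge1 [([440.4, 219.7, 25.1, 35.2], 0.8), ([411.2, 212.4, 21.7, 38.0], 0.8), ([373.2, 207.3, 20.8, 36.6], 0.74), ([416.7, 189.9, 19.3, 25.3], 0.67), ([456.4, 191.3, 26.2, 41.9], 0.57)]
rack [([367.3, 230.5, 103.1, 44.2], 0.7)]
palm_valve [([257.5, 234.2, 71.4, 118.2], 0.68)]
plunger [([303.8, 234.2, 17.2, 21.0], 0.68), ([166.6, 191.1, 133.9, 134.2], 0.27)]
side 445.8675630363174 320.9807499787317 239.22380361830776 [[-0.94556948 -0.32537033  0.00570125]
 [-0.24977929  0.71443934 -0.65359524]
 [ 0.20858731 -0.61944377 -0.7568228 ]] [0.51070043 0.17839361 0.95588176]
fixture [([259.0, 135.0, 130.5, 109.3], 0.6)]
block1 [([217.7, 367.7, 46.6, 54.3], 0.81), ([275.5, 283.0, 33.9, 46.9], 0.72), ([245.6, 135.7, 148.1, 110.3], 0.3), ([306.8, 228.7, 21.1, 17.3], 0.22)]
wedge1 [([388.0, 354.0, 35.1, 33.5], 0.85), ([333.8, 282.9, 26.6, 41.8], 0.7), ([304.4, 373.0, 30.7, 47.9], 0.64), ([323.3, 325.7, 24.6, 41.7], 0.63), ([381.4, 413.1, 36.8, 53.9], 0.63)]
rack [([293.6, 302.0, 64.6, 133.5], 0.63)]
palm_valve [([322.0, 325.2, 24.6, 45.6], 0.74), ([208.3, 214.3, 125.4, 55.1], 0.57)]
plunger [([303.2, 226.6, 20.8, 19.4], 0.76)]
```

View pics/scene0.png

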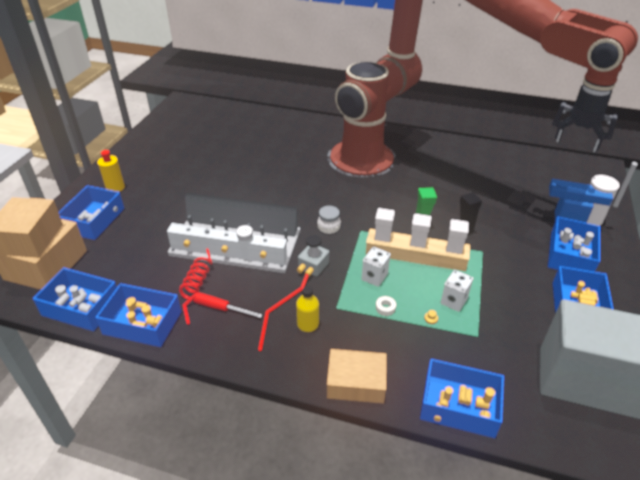

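View pics/side0.png

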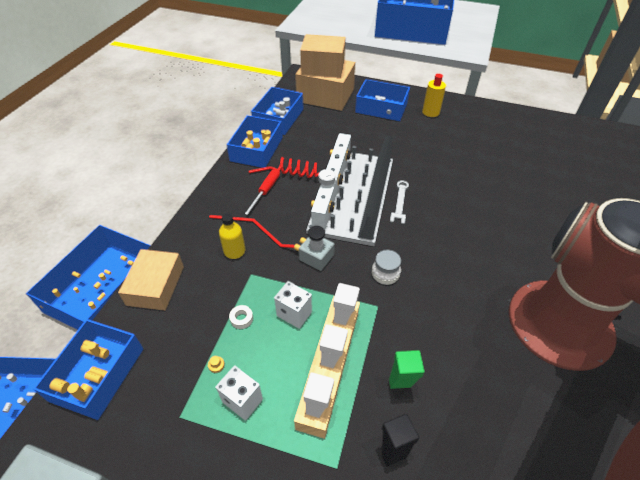

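Scene image: two blocks on the mat at (375,266) and (457,290). Three white wedges stand in the rack at (384,224), (421,231) and (458,237). The look-alikes are a green wedge at (427,202) and a black one at (470,212), both outside the rack. The fixture is at (235,240) and the palm valve at (313,255). The side image agrees: blocks at (293,305) and (239,392), white wedges at (345,303), (333,347) and (319,396).

```bash
cat > h.py <<'E'
from station import ctrl
import numpy as np, cv2
from scipy.spatial.transform import Rotation as Ro
def ray(c,u,v,z):
    "world point on the pixel's ray at height z"
    R=np.array(c['R']);t=np.array(c['t'])
    C=-R.T@t; d=R.T@np.array([(u-c['cx'])/c['fx'],(v-c['cy'])/c['fy'],1])
    return C+d*(z-C[2])/d[2]
def proj(c,P):
    p=np.array(c['R'])@np.array(P,float)+c['t']; return np.array([c['fx']*p[0]/p[2]+c['cx'],c['fy']*p[1]/p[2]+c['cy']])
def to(P,yaw=None):
    "shift mm in tool axes to put TCP at P with tool-y axis at world yaw (mod pi)"
    o=ctrl.get_obs();R=Ro.from_rotvec(o['tool_rot']).as_matrix()
    s=R.T@(np.array(P)-o['tool_pos'])*1000
    out=np.round(s,1).tolist()
    cy=np.arctan2(R[1,1],R[0,1])
    if yaw is not None:
        d=(yaw-cy+np.pi/2)%np.pi-np.pi/2
        out.append(round(-d,4))   # tool z is down
    print('shift',out,'q6',round(o['q'][5],2),'t',round(o['t'],2)); return out
def st():
    o=ctrl.get_obs();R=Ro.from_rotvec(o['tool_rot']).as_matrix()
    print('t',round(o['t'],2),'pos',np.round(o['tool_pos'],4),'yaw_y',round(np.arctan2(R[1,1],R[0,1]),4),'tilt',np.round(R[:2,2],4),'F',np.round(o['contact_force'],1),'open',round(o['opening'],4))
def snap(n,name,crop=None,s=1):
    c=ctrl.calibration(n);im=ctrl.get_image(n)[:,:,::-1]
    np.save(f'pics/{name}.npy',np.array([c],dtype=object))
    cv2.imwrite(f'pics/raw_{name}.png',im)
    if crop: x,y,w,h=crop; im=im[y:y+h,x:x+w]
    cv2.imwrite(f'pics/{name}.png',cv2.resize(im,None,fx=s,fy=s,interpolation=cv2.INTER_CUBIC)); return c
def cal(name): return np.load(f'pics/{name}.npy',allow_pickle=True)[0]
E
python3 - <<'E'
from h import *
S=ctrl.calibration('scene');D=ctrl.calibration('side');W=ctrl.calibration('wrist')
def p(n,a,b,z): print(n,np.round(ray(S,*a,z),3),np.round(ray(D,*b,z),3))
p('blkA top',(377,254),(293,292),.073)
p('blkB top',(459,277),(239,378),.073)
p('w1',(384,213),(346,291),.126);p('w2',(422,219),(334,333),.126);p('w3',(458,224),(320,380),.126)
p('plunger',(313,240),(316,232),.094)
p('fix corner',(298,265),(376,241),.016);p('fix corner2',(312,230),(313,232),.016)
p('manif near top end',(168,228),(340,136),.08); p('manif other end',(289,243),(319,212),.08)
p('green',(427,192),(408,360),.12);p('black',(470,200),(400,427),.12)
p('jar',(330,210),(387,256),.055);p('oil',(308,300),(230,222),.1)
print(W['R'],-np.array(W['R']).T@W['t'],W['fx'])
st()
E
```

```text
blkA top [0.535 0.164 0.073] [0.546 0.16  0.073]
blkB top [0.556 0.372 0.073] [0.57  0.363 0.073]
w1 [0.432 0.156 0.126] [0.436 0.157 0.126]
w2 [0.427 0.255 0.126] [0.43  0.25  0.126]
w3 [0.42  0.346 0.126] [0.425 0.341 0.126]
plunger [0.555 0.    0.094] [0.55  0.006 0.094]
fix corner [ 0.577 -0.034  0.016] [ 0.426 -0.08   0.016]
fix corner2 [ 0.431 -0.042  0.016] [ 0.581 -0.057  0.016]
manif near top end [ 0.608 -0.387  0.08 ] [ 0.611 -0.368  0.08 ]
manif other end [ 0.569 -0.06   0.08 ] [ 0.569 -0.068  0.08 ]
green [0.298 0.249 0.12 ] [0.295 0.255 0.12 ]
black [0.3   0.366 0.12 ] [0.283 0.369 0.12 ]
jar [ 0.376 -0.006  0.055] [ 0.387 -0.011  0.055]
oil [0.759 0.053 0.1  ] [0.742 0.047 0.1  ]
[[ 0.23121555  0.9729013   0.00155949]
 [ 0.93635379 -0.22296447  0.27116126]
 [ 0.26416085 -0.06123646 -0.96253267]] [0.07832344 0.62348231 0.37325281] 342.1887213022895
t 0.7 pos [0.1442 0.6081 0.2313] yaw_y 1.338 tilt [0. 0.] F [ 1.  -0.1  0. ] open 0.0854
```

```bash
python3 -m creep '[[0,-378,-268,-130,-0.233],[0,-378,-268,-130,-0.233],[0,-378,-268,-130,-0.233],[0,-378,-268,-130,-0.233],[0,-378,-268,-130,-0.233],[0,-378,-268,-130,-0.233],[0,-378,-268,-130,-0.233],[0,-378,-268,-130,-0.233],[0,-378,-268,-130,-0.233],[0,-378,-268,-130,-0.233],[0,-378,-268,-130,-0.233],[0,-378,-268,-130,-0.233]]'
python3 - <<'E'
from h import *
snap('wrist','w1');st()
for l in('block1','wedge1'): print([(d['rect'],round(d['conf'],2)) for d in ctrl.boxes_of('wrist',l)])
E
```

```text
t: 1.7
tool_pos: [0.4524, 0.2573, 0.3631]
tool_rot: [0.005, 3.139, -0.0]
contact_force: [0.3, 0.5, -0.0]
opening: 0.0853
t 1.75 pos [0.4542 0.2558 0.3638] yaw_y 1.5651 tilt [ 0.0051 -0.0013] F [ 1.1 -2.   0.9] open 0.0855
[([228.4, 231.0, 54.0, 60.7], 0.76), ([281.0, 297.8, 30.0, 30.1], 0.75), ([373.4, 243.5, 56.0, 59.5], 0.73), ([0.0, 138.4, 21.3, 28.0], 0.5)]
[([213.4, 166.0, 51.9, 44.0], 0.88), ([372.0, 158.5, 51.9, 41.1], 0.79), ([296.4, 165.7, 44.5, 38.8], 0.75), ([287.7, 23.4, 52.1, 67.8], 0.66), ([395.9, 5.6, 63.8, 68.8], 0.57), ([108.2, 263.6, 33.3, 28.4], 0.24)]
```

View pics/w1.png

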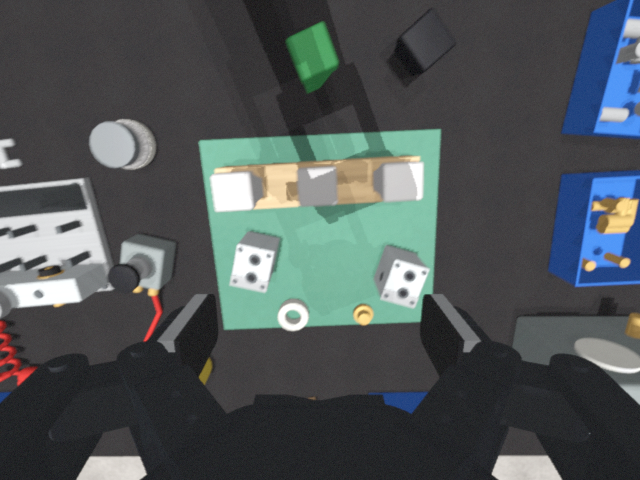

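Wrist view: block A's top is at about (254,268) and block B's at (404,283). White wedges in the rack are at (233,190), (318,185) and (402,182). The green (313,55) and black (425,40) look-alikes are off the mat. Next I need the port orientation and one close crop to check it.

```bash
python3 - <<'E'
import cv2,numpy as np
def cr(f,x,y,w,h): return cv2.resize(cv2.imread(f)[y:y+h,x:x+w],(400,300),interpolation=cv2.INTER_CUBIC)
a=cr('pics/raw_w1.png',214,219,80,60);b=cr('pics/raw_w1.png',364,235,80,60)
s=cr('pics/scene0.png',348,240,60,45);d=cr('pics/scene0.png',430,264,60,45)
cv2.imwrite('pics/m1.png',np.vstack([np.hstack([a,b]),np.hstack([s,d])]))
E
```

```text
(no output)
```

View pics/m1.png

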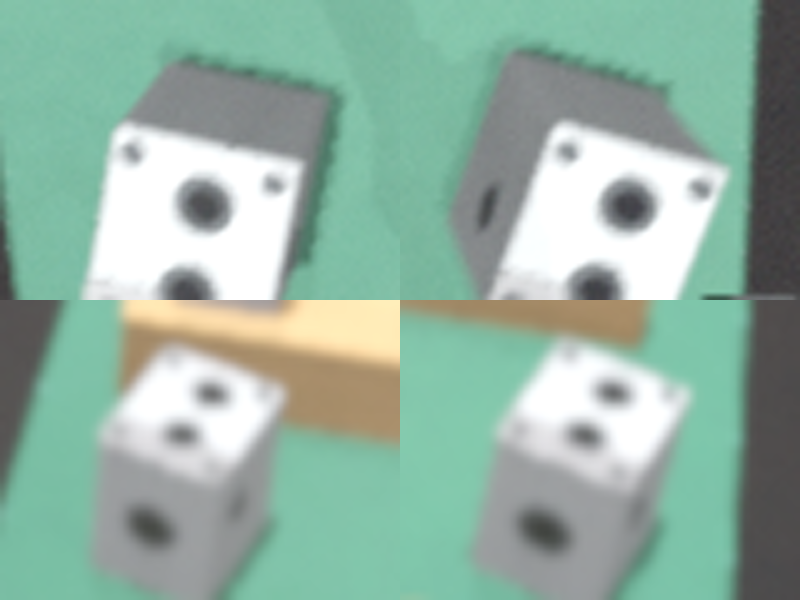

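The ports (the large hole on the 50-wide face) point toward world +x on both blocks, with each block slightly turned. The smaller side holes are decoys. Next I look at the fixture from above.

```bash
python3 -m creep '[[0,34,-456,-36,0],[0,34,-456,-36,0],[0,34,-456,-36,0],[0,34,-456,-36,0],[0,34,-456,-36,0],[0,34,-456,-36,0],[0,34,-456,-36,0],[0,34,-456,-36,0],[0,34,-456,-36,0],[0,34,-456,-36,0],[0,34,-456,-36,0],[0,34,-456,-36,0]]' | head -2
python3 - <<'E'
from h import *
snap('wrist','f1',(60,60,500,300),1.6);st()
c=cal('w1');im=cv2.imread('pics/raw_w1.png')
m=((im.min(2)>150)).astype(np.uint8)
n,l,s,ce=cv2.connectedComponentsWithStats(m)
for i in range(1,n):
    if s[i,4]>300 and 200<ce[i,0]<450 and ce[i,1]<300:
        ys,xs=np.where(l==i);P=np.array([ray(c,x,y,.073 if ce[i,1]>225 else .126)[:2] for x,y in zip(xs,ys)],np.float32)
        r=cv2.minAreaRect(P*1000);print(np.round(ce[i]),s[i,4],r,)
E
```

```text
t: 2.85
tool_pos: [0.4154, -0.2002, 0.3964]
t 2.9 pos [ 0.4158 -0.1976  0.3964] yaw_y 1.5669 tilt [-0.0014  0.0011] F [-0.6  0.3  0.3] open 0.0857
[404. 180.] 1666 ((423.30816650390625, 350.4425964355469), (49.179908752441406, 45.07770538330078), 2.752805233001709)
[271. 188.] 4238 ((431.2577819824219, 207.0751953125), (49.56063461303711, 139.12985229492188), 3.401975154876709)
[251. 268.] 1574 ((547.0841674804688, 166.5399932861328), (52.47338104248047, 63.8660774230957), 76.54234313964844)
[404. 283.] 1483 ((570.794921875, 373.94830322265625), (52.404293060302734, 63.80519104003906), 73.70440673828125)
```

View pics/f1.png

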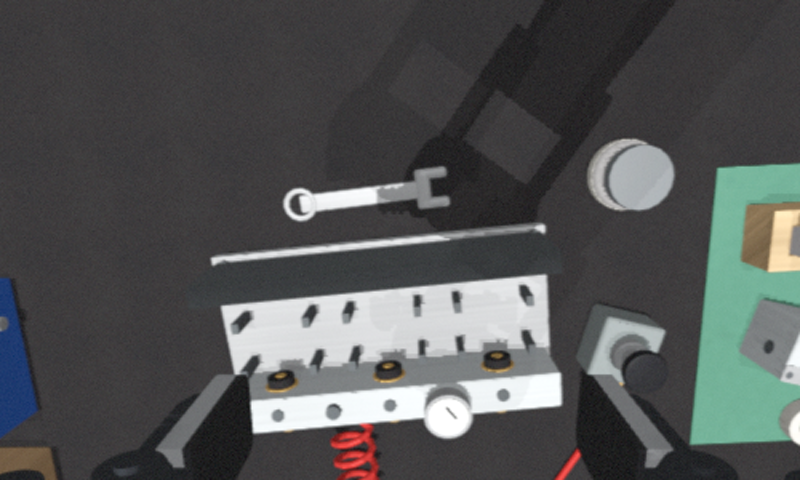

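```bash
cat > fit.py <<'E'
from h import *
from scipy.optimize import least_squares
c=cal('f1')
px=lambda a:np.array(a)/1.6+60
M=[((-86,163.5,16),(546,225)),((-86,-163.5,16),(211,258)),((30,-105,51),(281,379)),((30,0,51),(388,370)),((30,105,51),(497,359)),((74,163.5,80),(562,404)),((40,163.5,80),(557,372))]
def T(p,m):
    x,y,a=p;X=np.array(m,float)/1000;return np.array([x+X[0]*np.cos(a)-X[1]*np.sin(a),y+X[0]*np.sin(a)+X[1]*np.cos(a),X[2]])
def f(p): return np.concatenate([proj(c,T(p,m))-px(u) for m,u in M])
r=least_squares(f,[.53,-.21,.1],loss='soft_l1');print(np.round(r.x,4),np.round(f(r.x).reshape(-1,2)*1.6,1).tolist())
if __name__=='__main__':
    im=cv2.resize(cv2.imread('pics/raw_f1.png')[60:360,60:560],None,fx=1.6,fy=1.6,interpolation=cv2.INTER_CUBIC)
    P=lambda m:tuple(int(v) for v in np.round((proj(c,T(r.x,m))-60)*1.6))
    def L(*ms,col=(0,0,255)):
        for a,b in zip(ms,ms[1:]): cv2.line(im,P(a),P(b),col,1)
    L((-86,-163.5,16),(-86,163.5,16),(86,163.5,16));L((40,-163.5,80),(40,163.5,80),(74,163.5,80),(74,-163.5,80),col=(255,0,0))
    L((-58,-163.5,96),(-58,163.5,96),col=(0,255,0));L((-42,-163.5,16),(-42,163.5,16),col=(0,255,255))
    for s in(-105,0,105):
        for y in(-30,30):
            for x in(-28,20):
                L(*[(x+dx,s+y+(dy if y>0 else -dy),56) for dx,dy in((0,0),(10,0),(10,7),(0,7),(0,0))],col=(255,0,255))
        th=np.linspace(0,6.29,20);L(*[(30,s+13*np.cos(t),51+13*np.sin(t)) for t in th],col=(0,255,0))
    cv2.imwrite('pics/fit.png',cv2.resize(im[200:450,180:600],None,fx=1.9,fy=1.9))
E
python3 fit.py
```

```text
[ 0.5347 -0.2294  0.0956] [[-1.3, 0.4], [-1.4, 1.3], [-0.8, -1.5], [-0.2, -2.7], [-0.4, -2.0], [5.2, 3.1], [9.2, 1.5]]
```

View pics/fit.png

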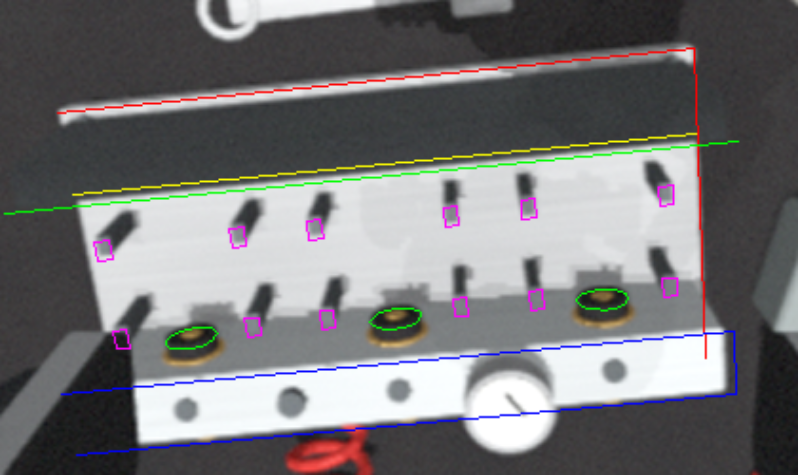

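The fit matches the guide posts, the plate edge and the pads to about 1.5 mm: fixture at (0.535, -0.229), yaw 0.0956. I'll use stations 2 and 1. Next, block A.

```bash
python3 -m creep '[[0,-130,365,226,0.222],[0,-130,365,226,0.222],[0,-130,365,226,0.222],[0,-130,365,226,0.222],[0,-130,365,226,0.222],[0,-130,365,226,0.222],[0,-130,365,226,0.222],[0,-130,365,226,0.222],[0,-130,365,226,0.222],[0,-130,365,226,0.222],[0,-130,365,226,0.222],[0,-130,365,226,0.222]]' | head -2
python3 - <<'E'
from h import *
c=snap('wrist','a1');st()
print([(d['rect'],round(d['conf'],2)) for d in ctrl.boxes_of('wrist','block1')])
print([np.round(proj(c,(.547+x*np.cos(-.22)-y*np.sin(-.22),.1665+x*np.sin(-.22)+y*np.cos(-.22),.073)),0).tolist() for x,y in((-.03,-.025),(-.03,.025),(.03,.025),(.03,-.025))])
to((.547,.1665,.048),1.349)
E
```

```text
t: 3.9
tool_pos: [0.5427, 0.1756, 0.1654]
t 3.95 pos [0.5432 0.1734 0.1675] yaw_y 1.3559 tilt [-0.0069 -0.0005] F [-0.5 -1.1  0.5] open 0.0853
[([274.0, 192.7, 70.2, 96.3], 0.94), ([510.2, 165.7, 129.8, 97.6], 0.87)]
[[272.0, 210.0], [343.0, 210.0], [341.0, 290.0], [274.0, 289.0]]
shift [-4.3, -4.5, 121.6, np.float64(0.005)] q6 -1.18 t 4.0
```

View pics/a1.png

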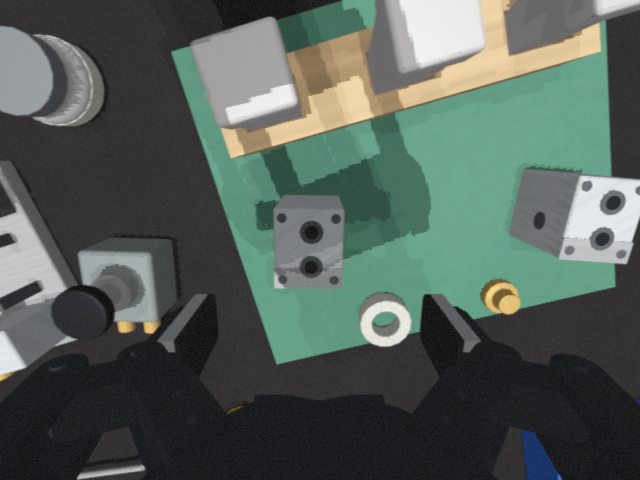

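The predicted corners match the image: block A's top is at (274–344, 210–290). Descending to grip it.

```bash
python3 -m creep '[[0,-4,-4,35,0.005],[0,-4,-4,70,0.005],[0,-4,-4,100,0.005],[0,-4,-4,121,0.005],[0,-4,-4,121,0.005],[200,-4,-4,121,0.005],[200,-4,-4,121,0.005],[200,-4,-4,121,0.005],[200,-4,-4,121,0.005],[200,-4,-4,121,0.005],[200,-4,-4,121,0.005],[200,-4,-4,121,0.005]]' 50
python3 -m creep '[[200,0,0,-20,0],[200,0,0,-50,0],[200,0,0,-80,0],[200,0,0,-110,0],[200,0,0,-110,0]]'
python3 - <<'E'
from h import *
st();to((.530,-.229,.20),np.pi/2+.0956)
E
```

```text
t: 5.0
tool_pos: [0.5515, 0.1649, 0.0537]
tool_rot: [0.355, 3.116, 0.002]
contact_force: [-1.3, 1.5, 6.8]
opening: 0.0492
t: 5.42
tool_pos: [0.5531, 0.165, 0.1682]
tool_rot: [0.354, 3.109, 0.005]
contact_force: [1.3, 0.2, -1.6]
opening: 0.049
t 5.42 pos [0.5531 0.165  0.1682] yaw_y 1.3442 tilt [0.0126 0.0019] F [ 1.3  0.2 -1.6] open 0.049
shift [-66.4, -389.0, -32.9, np.float64(-0.3222)] q6 -1.18 t 5.42
```

```bash
python3 -m creep '[[200,0,0,-20,0],[200,-6,-30,-33,-0.03],[200,-13,-70,-33,-0.06],[200,-21,-115,-33,-0.1],[200,-29,-160,-33,-0.14],[200,-37,-205,-33,-0.18],[200,-45,-250,-33,-0.22],[200,-53,-295,-33,-0.26],[200,-60,-335,-33,-0.3],[200,-66,-368,-33,-0.322],[200,-70,-388,-33,-0.322],[200,-70,-388,-33,-0.322]]' >/dev/null
python3 -m creep '[[200,0,0,0,0],[200,0,0,0,0],[200,0,0,0,0]]'
python3 - <<'E'
from h import *
st();to((.534,-.229,.115),np.pi/2+.0956)
snap('wrist','b1')
E
```

```text
t: 6.67
tool_pos: [0.5298, -0.2281, 0.1923]
tool_rot: [0.151, -3.137, -0.002]
contact_force: [-0.2, -0.2, -3.2]
opening: 0.0488
t 6.67 pos [ 0.5298 -0.2281  0.1923] yaw_y 1.6672 tilt [-0.0013  0.0012] F [-0.2 -0.2 -3.2] open 0.0488
shift [-4.1, -1.4, 77.3, np.float64(0.0008)] q6 -2.2 t 6.67
```

View pics/b1.png

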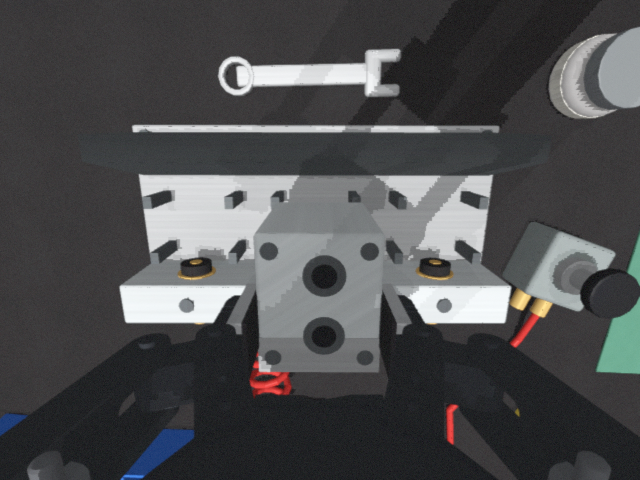

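The held block's top spans (256–381, 236–371), square to the fixture, whose rail and edge are horizontal at row 125–175. I'll compute the block's offset from the TCP and recheck the fixture.

```bash
python3 - <<'E'
from h import *
from fit import T
c=cal('b1');R=np.array(c['R']);C=-R.T@c['t'];print('cam',C)
o=ctrl.get_obs()
fx=(.535,-.229,.0956)
for m,u in (((-86,-163.5,16),(133,126)),((-86,163.5,16),(498,126)),((30,-105,64),(196,258)),((30,105,64),(435,258)),((30,-105,51),(196,268)),((30,105,51),(435,268))):
    print(m,np.round(proj(c,T(fx,m)),1),u)
for h in(.205,.21,.213,.216):
    P=[ray(c,u,v,h)[:2] for u,v in((256,236),(381,236),(381,371),(256,371))]
    print(h,'w',np.round([np.linalg.norm(P[0]-P[1]),np.linalg.norm(P[1]-P[2])],4),'ctr-tcp',np.round(np.mean(P,0)-o['tool_pos'][:2],4))
E
```

```text
[ 0.5347 -0.2294  0.0956] [[-1.3, 0.4], [-1.4, 1.3], [-0.8, -1.5], [-0.2, -2.7], [-0.4, -2.0], [5.2, 3.1], [9.2, 1.5]]
cam [ 0.46263103 -0.23538684  0.33426075]
(-86, -163.5, 16) [132.  127.6] (133, 126)
(-86, 163.5, 16) [501.5 127.8] (498, 126)
(30, -105, 64) [192.1 270.2] (196, 258)
(30, 105, 64) [441.7 270. ] (435, 258)
(30, -105, 51) [197.4 264.9] (196, 268)
(30, 105, 51) [436.5 264.7] (435, 268)
0.205 w [0.0489 0.0616] ctr-tcp [-0.0021 -0.0008]
0.21 w [0.047  0.0592] ctr-tcp [-0.0046 -0.0011]
0.213 w [0.0459 0.0578] ctr-tcp [-0.0061 -0.0012]
0.216 w [0.0447 0.0564] ctr-tcp [-0.0077 -0.0014]
```

```bash
python3 -m creep '[[200,-4.7,-1,10,0],[200,-4.7,-1,30,0],[200,-4.7,-1,50,0],[200,-4.7,-1,70,0],[200,-4.7,-1,85,0],[200,-4.7,-1,100,0],[200,-4.7,-1,100,0],[200,-4.7,-1,100,0]]'
python3 -m creep '[[200,0,0,3,0],[200,0,0,6,0],[200,0,0,9,0],[200,0,0,12,0],[200,0,0,12,0],[200,0,0,12,0]]'
```

```text
t: 7.38
tool_pos: [0.5343, -0.2287, 0.0918]
tool_rot: [0.151, -3.136, -0.003]
contact_force: [0.6, 1.1, -4.3]
opening: 0.0487
t: 7.88
tool_pos: [0.5348, -0.2299, 0.0812]
tool_rot: [0.149, -3.138, -0.0]
contact_force: [0.4, 0.7, -4.0]
opening: 0.0488
```

```bash
python3 -m creep '[[200,0,0,2,0],[200,0,0,4,0],[200,0,0,6,0],[200,0,0,6,0],[200,0,0,6,0]]'|grep -v rot
python3 -m creep '[[200,0,0,2,0],[200,0,0,3,0],[200,0,0,3,0],[200,0,0,3,0]]'|grep -v rot
python3 -m creep '[[200,0,0,2,0],[200,0,0,3,0],[200,0,0,3,0],[200,0,0,3,0]]'|grep -v rot
```

```text
t: 8.3
tool_pos: [0.5348, -0.2299, 0.075]
contact_force: [1.2, 0.5, -4.1]
opening: 0.0487
t: 8.63
tool_pos: [0.5349, -0.2299, 0.0722]
contact_force: [-0.4, -0.3, -4.4]
opening: 0.0491
t: 8.97
tool_pos: [0.5348, -0.2299, 0.0691]
contact_force: [-0.0, -0.3, -3.9]
opening: 0.0489
```

```bash
python3 -m creep '[[200,0,0,1,0],[200,0,0,2,0],[200,0,0,2,0],[200,0,0,2,0]]'|grep -v rot
python3 -m creep '[[200,0,0,1,0],[200,0,0,2,0],[200,0,0,2,0],[200,0,0,2,0]]'|grep -v rot
python3 - <<'E'
from h import *
snap('wrist','b2');st()
E
```

```text
t: 9.3
tool_pos: [0.5349, -0.2299, 0.0672]
contact_force: [-0.1, 0.6, -3.8]
opening: 0.0485
t: 9.63
tool_pos: [0.5358, -0.2305, 0.0667]
contact_force: [-1.2, 0.8, 4.9]
opening: 0.049
t 9.68 pos [ 0.5358 -0.2305  0.0667] yaw_y 1.666 tilt [ 0.0018 -0.0012] F [-1.7  1.3  5.1] open 0.049
```

View pics/b2.png

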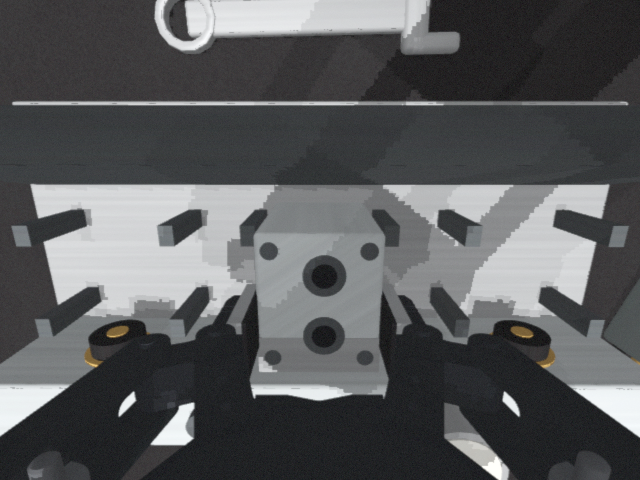

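The block is on the plate between its posts (contact at TCP z 0.067). Now I slide it to the pad.

```bash
python3 -m creep '[[200,0,0,-1.5,0],[200,-1,0,-1.5,0],[200,-2,0,-1.5,0],[200,-2,0,-1.5,0],[200,-2,0,-1.5,0]]'|grep -v rot
python3 -m creep '[[200,-1,0,0,0],[200,-2,0,0,0],[200,-2,0,0,0],[200,-2,0,0,0]]'|grep -v rot
python3 -m creep '[[200,-1,0,0,0],[200,-1.5,0,0,0],[200,-1.5,0,0,0],[200,-1.5,0,0,0]]'|grep -v rot
```

```text
t: 10.1
tool_pos: [0.537, -0.2298, 0.0667]
contact_force: [-0.9, 0.1, 1.9]
opening: 0.0486
t: 10.43
tool_pos: [0.5386, -0.2297, 0.0668]
contact_force: [-4.7, -0.0, 2.9]
opening: 0.0486
t: 10.77
tool_pos: [0.5398, -0.2295, 0.0668]
contact_force: [-5.6, -0.9, 4.1]
opening: 0.0488
```

```bash
python3 -m creep '[[200,1,0,0,0],[200,1,0,0,0],[0,1,0,0,0],[0,1,0,0,0],[0,1,0,0,0],[0,1,0,0,0],[0,1,0,-30,0],[0,1,0,-60,0],[0,1,0,-100,0],[0,1,0,-135,0],[0,1,0,-135,0],[0,1,0,-135,0]]'|grep -v rot
python3 - <<'E'
from h import *
c=snap('wrist','b3');st()
im=cv2.imread('pics/raw_b3.png')
cv2.imwrite('pics/b3c.png',cv2.resize(im[80:380,120:520],None,fx=2,fy=2))
E
```

```text
t: 11.77
tool_pos: [0.5413, -0.2305, 0.2058]
contact_force: [-0.2, 1.1, -0.9]
opening: 0.0854
t 11.82 pos [ 0.54   -0.2297  0.203 ] yaw_y 1.6661 tilt [ 0.0023 -0.0011] F [ 0.7 -0.2 -1. ] open 0.0858
```

View pics/b3c.png

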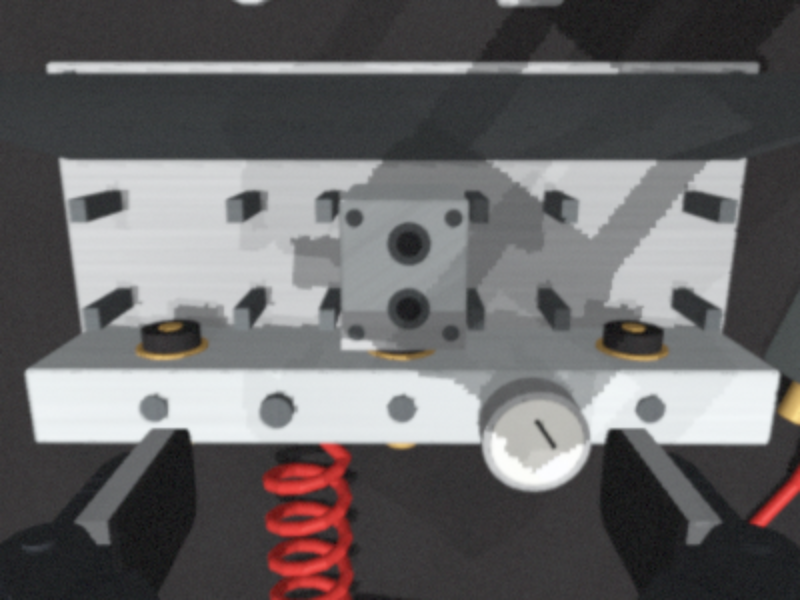

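Block 1 stands at station 2 against the pad, and its back at about row 200 leaves a clear gap to the rail. Next I determine which way the wedges face and where they are, from the pictures already taken.

```bash
python3 - <<'E'
from h import *
c=cal('b3');P=[ray(c,u,v,.086)[:2] for u,v in((290.5,180),(352.5,180),(352.5,254),(290.5,254))];print('block ctr',np.mean(P,0),np.linalg.norm(P[0]-P[1]),np.linalg.norm(P[1]-P[2]))
c=cal('w1');im=cv2.imread('pics/raw_w1.png');
for col in(265,280,345,360):
    v=im[150:225,col].astype(int);tan=np.where((v[:,2]-v[:,0]>45))[0]+150
    print(col,tan.min(),tan.max(),np.round(ray(c,col,tan.min(),.048)[:2],4),np.round(ray(c,col,tan.max(),.048)[:2],4),np.round(ray(c,col,tan.max(),.003)[:2],4))
C=-np.array(c['R']).T@c['t'];print('cam',C)
D=ctrl.calibration('side');
for i,(x,y,w,hh) in enumerate([(213.4,166,51.9,44),(296.4,165.7,44.5,38.8),(372,158.5,51.9,41.1)]):
    print([np.round(ray(c,*p,.126)[:2],4) for p in((x,y),(x+w,y+hh))])
v=cv2.imread('pics/raw_w1.png')[120:230,[225,240,315,400]]
for k in range(4): print(v[::2,k].mean(1).astype(int).tolist())
E
```

```text
block ctr [ 0.53072545 -0.22998159] 0.04691931334629352 0.05902141072389975
265 165 207 [0.413  0.1874] [0.4686 0.1848] [0.4769 0.1777]
280 164 206 [0.4118 0.207 ] [0.4673 0.2051] [0.4755 0.2   ]
345 160 202 [0.407  0.2918] [0.4622 0.2928] [0.4698 0.2963]
360 159 202 [0.4058 0.3113] [0.4623 0.313 ] [0.4699 0.3185]
cam [0.38430315 0.25695806 0.50477879]
[array([0.409 , 0.1433]), array([0.4576, 0.1973])]
[array([0.409 , 0.2333]), array([0.4517, 0.2821])]
[array([0.4017, 0.315 ]), array([0.4465, 0.3746])]
[66, 63, 63, 62, 64, 65, 62, 64, 61, 81, 165, 168, 168, 169, 169, 168, 169, 169, 169, 170, 168, 165, 153, 137, 210, 232, 203, 230, 255, 255, 255, 255, 255, 255, 255, 255, 255, 255, 255, 255, 255, 255, 255, 255, 255, 236, 170, 165, 164, 164, 164, 163, 164, 161, 161]
[62, 60, 62, 63, 65, 67, 64, 62, 66, 119, 165, 167, 168, 168, 169, 170, 168, 167, 166, 162, 151, 149, 147, 144, 166, 153, 190, 254, 255, 255, 255, 255, 255, 255, 255, 255, 255, 255, 255, 255, 255, 255, 255, 255, 255, 204, 167, 164, 163, 164, 163, 165, 163, 163, 160]
[49, 55, 55, 56, 53, 49, 54, 72, 138, 140, 143, 140, 142, 140, 141, 141, 139, 137, 117, 92, 95, 139, 140, 139, 185, 234, 247, 248, 235, 159, 156, 155, 155, 155, 154, 154, 153, 156, 154, 155, 155, 154, 148, 123, 116, 147, 155, 156, 157, 156, 156, 165, 164, 166, 166]
[67, 64, 64, 63, 65, 93, 163, 165, 166, 165, 164, 164, 164, 166, 165, 163, 159, 147, 125, 176, 149, 150, 186, 205, 208, 207, 207, 208, 206, 208, 208, 205, 207, 206, 206, 206, 205, 206, 204, 202, 182, 157, 159, 166, 164, 165, 165, 166, 166, 166, 166, 168, 169, 169, 167]
```

Wedge orientation is confirmed: the heads lie 5 mm to the -x side of the rack centre, so wedge +x is world +x. Wedge 1's origin is at about (0.4455, 0.165). Going there.

```bash
python3 -m creep '[[0,66,403,33,0.04],[0,66,403,33,0.04],[0,66,403,33,0.04],[0,66,403,33,0.04],[0,66,403,33,0.04],[0,66,403,33,0.04],[0,66,403,33,0.04],[0,66,403,33,0.04],[0,66,403,33,0.04],[0,66,403,33,0.04],[0,66,403,33,0.04],[0,66,403,33,0.04]]' >/dev/null
python3 -m creep '[[0,0,0,0,0],[0,0,0,0,0]]' >/dev/null
python3 - <<'E'
from h import *
c=snap('wrist','k1',(150,80,340,300),2);st()
print([(d['rect'],round(d['conf'],2)) for d in ctrl.boxes_of('wrist','wedge1')])
print([np.round(proj(c,(.4365+x,.165+y,.126))).tolist() for x,y in((-.021,-.022),(-.021,.022),(.021,.022),(.021,-.022))])
to((.4365,.165,.100),np.pi/2+.055)
E
```

```text
t 13.03 pos [0.4356 0.1643 0.1682] yaw_y 1.624 tilt [-0.0009 -0.0004] F [ 1.4 -0.1 -0.9] open 0.0853
[([575.7, 0.0, 63.6, 67.6], 0.95), ([276.1, 219.8, 77.1, 78.8], 0.91), ([525.6, 220.2, 111.7, 78.7], 0.86), ([405.7, 0.8, 148.1, 90.0], 0.86), ([406.7, 222.6, 117.1, 75.3], 0.57), ([88.7, 291.0, 90.6, 189.0], 0.29)]
[[283.0, 231.0], [362.0, 235.0], [356.0, 304.0], [281.0, 300.0]]
shift [-0.9, 0.8, 68.5, np.float64(-0.002)] q6 -1.42 t 13.08
```

View pics/k1.png

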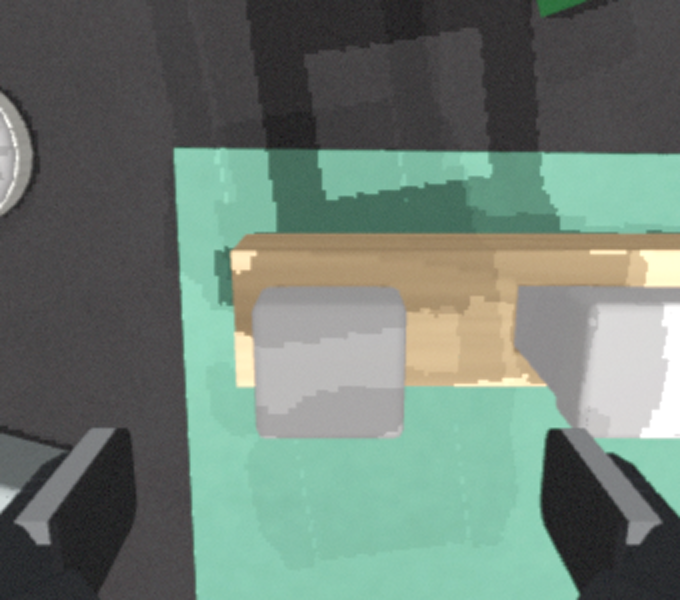

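The wedge head spans about (276–353, 220–299), slightly left of and above the prediction, so the correction is (-2, -3) mm. Gripping.

```bash
python3 -m creep '[[0,1,-2,25,0],[0,1,-2,50,0],[0,1,-2,69,0],[0,1,-2,69,0],[200,1,-2,69,0],[200,1,-2,69,0],[200,1,-2,69,0],[200,1,-2,69,0],[200,1,-2,69,0],[200,1,-2,69,0],[200,1,-2,69,0],[200,1,-2,69,0]]' 60|grep -v rot
python3 -m creep '[[200,0,0,-20,0],[200,0,0,-45,0],[200,0,0,-80,0],[200,0,0,-115,0],[200,0,0,-130,0],[200,0,0,-130,0]]' |grep -v rot
python3 - <<'E'
from h import *
st();a=.0956;u=np.array([np.cos(a),np.sin(a)]);to((*(np.array([.535,-.2295])-.050*u),.23),np.pi/2+a)
E
```

```text
t: 14.08
tool_pos: [0.4361, 0.1634, 0.102]
contact_force: [-0.0, -1.7, 7.1]
opening: 0.0429
t: 14.58
tool_pos: [0.4369, 0.164, 0.2353]
contact_force: [0.1, -1.1, -0.3]
opening: 0.043
t 14.58 pos [0.4369 0.164  0.2353] yaw_y 1.6263 tilt [0.0093 0.0021] F [ 0.1 -1.1 -0.3] open 0.043
shift [-26.1, -400.3, 4.9, np.float64(-0.0401)] q6 -1.43 t 14.58
```

```bash
python3 -m creep '[[200,-2,-25,0,0],[200,-4,-60,0,-0.005],[200,-7,-100,0,-0.01],[200,-10,-140,0,-0.015],[200,-13,-180,0,-0.02],[200,-16,-220,0,-0.025],[200,-19,-260,0,-0.03],[200,-21,-300,0,-0.035],[200,-23,-340,0,-0.04],[200,-25,-375,0,-0.04],[200,-27,-400,0,-0.04],[200,-27,-400,0,-0.04]]' >/dev/null
python3 -m creep '[[200,0,0,10,0],[200,0,0,25,0],[200,0,0,25,0],[200,0,0,25,0],[200,0,0,25,0]]'|grep -v rot
python3 - <<'E'
from h import *
snap('wrist','k2');st()
E
```

```text
t: 16.0
tool_pos: [0.4834, -0.2334, 0.2043]
contact_force: [0.4, -0.5, -0.7]
opening: 0.0427
t 16.05 pos [ 0.4837 -0.2338  0.2051] yaw_y 1.6672 tilt [ 0.0004 -0.0001] F [-0.4 -0.4 -0.8] open 0.0431
```

View pics/k2.png

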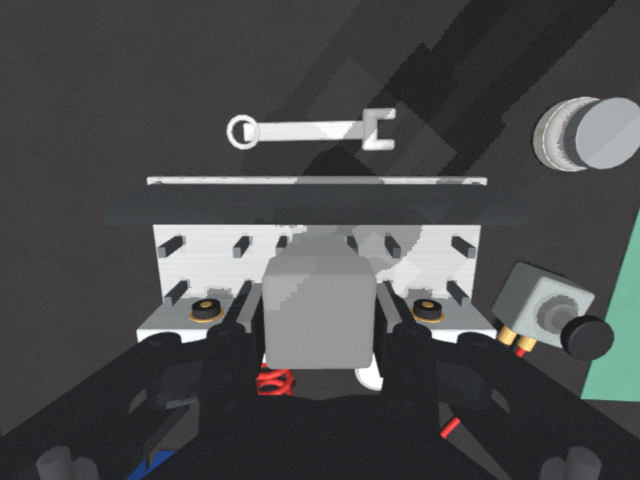

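The held head is at (265–377, 275–367), square to the fixture. I'll compute the wedge origin from its +x edge at row 367.

```bash
python3 - <<'E'
from h import *
c=cal('k2');o=ctrl.get_obs();a=.0956;u=np.array([np.cos(a),np.sin(a)]);v=np.array([-u[1],u[0]])
for h in(.222,.226,.229):
    L,Rr,B,Tt=[ray(c,*p,h)[:2] for p in((265,330),(376,330),(320,367),(320,275))]
    print(h,'w',np.linalg.norm(L-Rr),'len',(B-Tt)@u,'edge-tcp x',(B-o['tool_pos'][:2])@u,'tcp in st',[(o['tool_pos'][:2]-[.535,-.2295])@u,(o['tool_pos'][:2]-[.535,-.2295])@v])
E
```

```text
0.222 w 0.045235970746128 len 0.04148552067774375 edge-tcp x 0.02278891613093623 tcp in st [np.float64(-0.05143478350324133), np.float64(0.0006176718344436473)]
0.226 w 0.04377952044806495 len 0.040149822604732446 edge-tcp x 0.019866024227477644 tcp in st [np.float64(-0.05143478350324133), np.float64(0.0006176718344436473)]
0.229 w 0.0426871827245177 len 0.039148049049973974 edge-tcp x 0.017673855299883703 tcp in st [np.float64(-0.05143478350324133), np.float64(0.0006176718344436473)]
```

```bash
python3 -m creep '[[200,-3,0,0,0],[200,-3,0,10,0],[200,-3,0,20,0],[200,-3,0,30,0],[200,-3,0,40,0],[200,-3,0,40,0],[200,-3,0,40,0]]'|grep -v rot
python3 -m creep '[[200,-0.5,0,4,0],[200,-1,0,8,0],[200,-1,0,12,0],[200,-1,0,12,0],[200,-1,0,12,0]]'|grep -v rot
python3 -m creep '[[200,-0.5,0,3,0],[200,-1,0,6,0],[200,-1,0,9,0],[200,-1,0,9,0],[200,-1,0,9,0]]'|grep -v rot
```

```text
t: 16.63
tool_pos: [0.4908, -0.237, 0.1742]
contact_force: [-3.9, 3.5, 30.1]
opening: 0.0429
t: 17.05
tool_pos: [0.4969, -0.2389, 0.1714]
contact_force: [-6.1, 6.4, 55.6]
opening: 0.0428
t: 17.47
tool_pos: [0.5012, -0.2401, 0.1674]
contact_force: [-4.2, 8.1, 67.9]
opening: 0.0432
```

The wedge tip has landed on something, so I lift at once.

```bash
python3 -m creep '[[200,5,0,-30,0],[200,5,0,-62,0],[200,5,0,-62,0],[200,5,0,-62,0]]'|grep -v rot
python3 - <<'E'
from h import *
c=snap('wrist','k3');st();o=ctrl.get_obs();a=.0956;u=np.array([np.cos(a),np.sin(a)])
s=snap('scene','k3s');snap('side','k3d')
a1=cv2.resize(cv2.imread('pics/raw_k3.png')[130:430,120:520],(533,400));
b1=cv2.resize(cv2.imread('pics/raw_k3d.png')[120:260,280:420],(266,266))
b2=cv2.resize(cv2.imread('pics/raw_k3s.png')[160:290,160:310],(266,230))[:134]
cv2.imwrite('pics/k3m.png',np.hstack([a1,np.vstack([b1,b2])]))
E
```

```text
t: 17.8
tool_pos: [0.4844, -0.2352, 0.2073]
contact_force: [0.0, 0.0, -1.1]
opening: 0.0426
t 17.85 pos [ 0.4833 -0.2344  0.2047] yaw_y 1.6659 tilt [-0.0006  0.0004] F [-0.7 -0.  -1.2] open 0.0428
```

View pics/k3m.png

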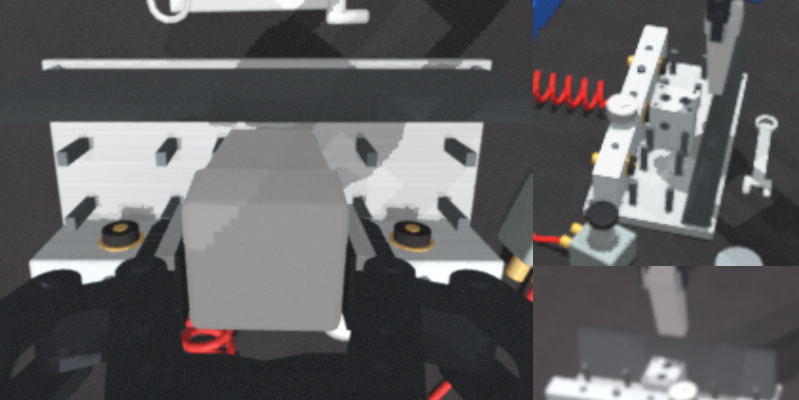

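The wedge had landed on the block's top edge (tip at about 67 above the plate) and slipped about 6 mm up in the grip. I'll compare the block with the pads and rail within the same picture (b3), numerically.

```bash
python3 - <<'E'
from h import *
c=cal('b3');g=cv2.imread('pics/raw_b3.png').mean(2).astype(int)
a=.0956;u=np.array([np.cos(a),np.sin(a)]);v=np.array([-u[1],u[0]])
def S(px,z): d=ray(c,*px,z)[:2]-[.535,-.2295];return np.round([d@u*1000,d@v*1000],1)
print('rail top row159',S((230,159),.096),S((450,159),.096));print('plate edge',S((144,112),.016),S((499,112),.016))
for n,p in(('pad1',(205.5,240)),('pad3',(436,240))): print(n,S(p,.064))
print('pad1 lowfront',S((205.5,250),.051))
print('man top inner row',S((205,265),.080),S((205,300.5),.08))
print('blk back/front',S((321.5,180),.086),S((321.5,254),.086),S((290.5,217),.086),S((352.5,217),.086))
print('col 322',g[150:285,335].tolist());print('col 206',g[220:320,206].tolist());print('row 215',g[222,270:370].tolist())
E
```

```text
rail top row159 [-49.8 -65.7] [-49.7  91.7]
plate edge [ -87.6 -161.5] [-87.3 161.5]
pad1 [  19.9 -100. ]
pad3 [19.9 98.7]
pad1 lowfront [  33.1 -105.4]
man top inner row [ 36.9 -96.9] [ 69.3 -99.9]
blk back/front [-33.8  -0.1] [25.2 -0. ] [ -5.2 -24.3] [-5.2 24.1]
col 322 [50, 50, 50, 49, 48, 46, 50, 52, 48, 56, 85, 106, 107, 114, 124, 127, 127, 122, 121, 122, 126, 124, 120, 118, 120, 117, 118, 120, 119, 127, 139, 147, 155, 157, 156, 155, 158, 158, 158, 157, 158, 159, 157, 159, 158, 154, 154, 149, 143, 135, 120, 118, 121, 129, 136, 145, 151, 156, 153, 154, 155, 157, 159, 157, 155, 156, 155, 155, 154, 153, 151, 154, 155, 154, 143, 142, 140, 139, 136, 134, 129, 126, 125, 120, 120, 115, 104, 106, 112, 112, 112, 109, 111, 109, 110, 105, 107, 106, 105, 107, 108, 109, 107, 104, 103, 92, 93, 107, 116, 119, 120, 118, 118, 119, 124, 142, 153, 166, 192, 221, 230, 232, 232, 232, 233, 232, 233, 233, 232, 232, 232, 232, 232, 232, 232]
col 206 [208, 211, 212, 209, 208, 208, 209, 209, 210, 208, 200, 192, 192, 190, 181, 181, 181, 180, 174, 134, 67, 68, 89, 101, 114, 69, 38, 37, 53, 50, 52, 53, 56, 48, 54, 53, 67, 120, 159, 149, 125, 118, 119, 124, 163, 192, 210, 232, 236, 236, 236, 237, 237, 236, 233, 235, 236, 236, 235, 234, 235, 236, 237, 238, 238, 238, 237, 235, 235, 234, 233, 235, 236, 233, 145, 90, 70, 46, 29, 31, 24, 30, 26, 26, 31, 22, 25, 28, 20, 23, 24, 29, 29, 22, 25, 26, 24, 27, 26, 25]
row 215 [149, 148, 148, 149, 149, 149, 155, 153, 154, 153, 153, 151, 151, 147, 131, 123, 122, 121, 122, 127, 132, 146, 155, 155, 157, 155, 158, 157, 157, 155, 155, 154, 156, 155, 157, 158, 159, 158, 157, 157, 157, 158, 156, 157, 154, 155, 154, 153, 155, 158, 156, 159, 157, 157, 155, 155, 154, 156, 153, 153, 154, 154, 152, 155, 155, 155, 142, 143, 142, 138, 140, 142, 141, 138, 139, 136, 132, 133, 135, 133, 135, 133, 125, 113, 107, 106, 105, 107, 110, 123, 123, 134, 133, 135, 137, 133, 134, 132, 133, 133]
```

```bash
python3 - <<'E'
from h import *
a=.0956;u=np.array([np.cos(a),np.sin(a)]);v=np.array([-u[1],u[0]])
def loc(n,tcp,px,h): 
    d=ray(cal(n),*px,h)[:2]-np.array(tcp); return np.round([d@u*1000,d@v*1000],1)
for n,tcp,hs in(('k2',(.4837,-.2338),(.226,.229)),('k3',(.4833,-.2344),(.230,.233,.2355))):
    g=cv2.imread(f'pics/raw_{n}.png').astype(float).mean(2)
    col=g[300:400,300:340].mean(1);row=g[320:340,240:400].mean(0)
    e=np.argmin(np.diff(cv2.blur(col[:,None],(1,3))[45:,0]))+345; print(n,'edge row',e,col[55:90:2].astype(int).tolist());print(row[::4].astype(int).tolist())
    for h in hs: print(h,loc(n,tcp,(320,e),h))
o=ctrl.get_obs()['tool_pos'][:2]-[.535,-.2295];print('tcp st',o@u,o@v)
E
```

```text
k2 edge row 368 [150, 150, 150, 150, 150, 149, 144, 79, 64, 64, 64, 65, 64, 64, 65, 64, 64, 65]
[52, 69, 95, 41, 32, 30, 86, 148, 150, 150, 151, 150, 150, 151, 150, 150, 151, 150, 150, 150, 151, 151, 151, 151, 151, 151, 150, 151, 151, 150, 151, 150, 149, 140, 30, 29, 38, 92, 85, 55]
0.226 [20.4  0.5]
0.229 [18.2  0.4]
k3 edge row 377 [149, 149, 149, 149, 149, 149, 149, 149, 149, 149, 147, 115, 65, 65, 65, 64, 65, 65]
[52, 67, 96, 41, 30, 128, 148, 149, 150, 149, 150, 150, 150, 150, 150, 150, 150, 149, 150, 150, 150, 150, 150, 150, 150, 150, 149, 150, 149, 149, 150, 150, 149, 149, 144, 34, 38, 92, 88, 56]
0.23 [25.2 -0.8]
0.233 [22.9 -0.8]
0.2355 [20.9 -0.8]
tcp st -0.052865432880121056 0.0007350229753228668
```

```bash
python3 - <<'E'
from h import *
a=.0956;u=np.array([np.cos(a),np.sin(a)])
for n,tcp,org,z in(('k2',(.4837,-.2338),.0062,.114),('k3',(.4833,-.2344),.0081,.1215)):
    c=cal(n);g=cv2.imread(f'pics/raw_{n}.png').astype(int)
    P=lambda x,z:np.round(proj(c,[*(np.array(tcp)+u*x),z]),1)
    print(n,'tip -x',P(org-.009,z),'body top -x',P(org-.027,z+.09),'head bottom -x',P(org-.030,z+.09),'head top -x',P(org-.03,z+.115))
    print(g[200:300:2,320].mean(1).astype(int).tolist())
    for r in (232,240,250): print(r,g[r,270:370:3].mean(1).astype(int).tolist())
E
```

```text
k2 tip -x [318.4 239.2] body top -x [318.8 255.2] head bottom -x [318.8 248.6] head top -x [319.  268.9]
[64, 65, 59, 58, 57, 60, 57, 56, 58, 58, 58, 56, 69, 140, 139, 138, 137, 134, 134, 131, 130, 128, 129, 129, 130, 127, 128, 128, 134, 137, 135, 132, 132, 132, 133, 132, 135, 144, 147, 148, 150, 149, 151, 151, 152, 150, 150, 151, 150, 150]
232 [229, 229, 229, 229, 215, 214, 228, 214, 207, 206, 207, 146, 140, 139, 139, 137, 138, 137, 139, 140, 138, 125, 120, 122, 123, 118, 121, 124, 152, 151, 151, 152, 150, 151]
240 [229, 229, 229, 86, 61, 56, 159, 173, 136, 135, 130, 127, 130, 129, 127, 128, 129, 129, 128, 126, 127, 129, 130, 131, 129, 151, 61, 58, 65, 150, 152, 154, 166, 164]
250 [225, 225, 150, 144, 136, 127, 129, 126, 127, 128, 129, 128, 129, 128, 130, 128, 129, 130, 127, 129, 128, 129, 128, 131, 127, 127, 128, 127, 93, 94, 162, 163, 163, 163]
k3 tip -x [320.7 241.4] body top -x [321.8 259.9] head bottom -x [321.8 253.2] head top -x [322.3 275.4]
[63, 62, 60, 58, 60, 61, 59, 58, 57, 56, 59, 127, 137, 123, 134, 132, 133, 132, 132, 136, 133, 132, 134, 133, 133, 131, 133, 129, 131, 140, 137, 138, 136, 136, 136, 137, 134, 137, 137, 138, 139, 144, 147, 148, 149, 149, 150, 148, 151, 149]
232 [226, 226, 228, 226, 215, 195, 179, 135, 130, 133, 133, 133, 133, 132, 133, 132, 133, 132, 130, 132, 132, 132, 132, 133, 133, 130, 131, 131, 130, 146, 146, 149, 148, 151]
240 [225, 224, 224, 219, 65, 133, 132, 133, 134, 130, 133, 134, 133, 133, 135, 133, 133, 133, 132, 133, 131, 132, 130, 130, 131, 130, 131, 131, 131, 133, 142, 149, 160, 161]
250 [224, 225, 219, 135, 132, 133, 133, 134, 132, 133, 132, 130, 133, 132, 132, 131, 134, 132, 135, 132, 131, 130, 130, 132, 132, 131, 128, 132, 131, 130, 131, 133, 161, 162]
```

The picture rows show the wedge tilted in the grip: tip about 9 mm toward -x, head about 2 mm toward +x. I'll enter with the tip centred in the gap, then release and re-grip it upright.

```bash
python3 -m creep '[[200,-8,0,0,0],[200,-8,0,10,0],[200,-8,0,20,0],[200,-8,0,30,0],[200,-8,0,33,0],[200,-8,0,33,0],[200,-8,0,33,0]]'|grep -v rot
python3 -m creep '[[200,0,0,2,0],[200,0,0,4,0],[200,0,0,6,0],[200,0,0,6,0]]'|grep -v rot
python3 -m creep '[[200,0,0,2,0],[200,0,0,4,0],[200,0,0,4,0]]'|grep -v rot
```

```text
t: 18.53
tool_pos: [0.4912, -0.2337, 0.1721]
contact_force: [-1.1, 0.0, -1.4]
opening: 0.0431
t: 18.87
tool_pos: [0.4914, -0.2338, 0.1666]
contact_force: [0.2, -0.1, -1.3]
opening: 0.0427
t: 19.12
tool_pos: [0.4913, -0.2337, 0.1623]
contact_force: [0.3, 0.1, -0.9]
opening: 0.0428
```

```bash
python3 -m creep '[[200,0,0,3,0],[200,0,0,6,0],[200,0,0,6,0]]'|grep -v rot
python3 -m creep '[[200,0,0,3,0],[200,0,0,6,0],[200,0,0,6,0]]'|grep -v rot
python3 -m creep '[[200,0,0,2,0],[200,0,0,4,0],[200,0,0,4,0]]'|grep -v rot
```

```text
t: 19.37
tool_pos: [0.4919, -0.2337, 0.1563]
contact_force: [1.6, -0.4, -2.0]
opening: 0.0427
t: 19.62
tool_pos: [0.4924, -0.2339, 0.1508]
contact_force: [3.7, -0.7, -1.0]
opening: 0.0433
t: 19.87
tool_pos: [0.4924, -0.2339, 0.147]
contact_force: [5.3, 0.3, -0.3]
opening: 0.0428
```

```bash
python3 -m creep '[[200,0,0,3,0],[200,0,0,6,0],[200,0,0,6,0]]'|grep -v rot
python3 -m creep '[[0,0,0,0,0],[0,0,0,0,0],[0,0,0,0,0],[0,0,0,0,0],[0,0,0,0,0],[0,0,0,0,0],[0,0,0,-20,0],[0,0,0,-50,0],[0,0,0,-75,0],[0,0,0,-75,0],[0,0,0,-75,0]]'|grep -v rot
python3 - <<'E'
from h import *
c=snap('wrist','k4');st()
print([(d['rect'],round(d['conf'],2)) for d in ctrl.boxes_of('wrist','wedge1')])
im=cv2.imread('pics/raw_k4.png');D=snap('side','k4d');d=cv2.imread('pics/raw_k4d.png')
a1=cv2.resize(im[110:410,120:520],(533,400));b1=cv2.resize(d[125:260,300:390],(266,400))
cv2.imwrite('pics/k4m.png',np.hstack([a1,b1]))
E
```

```text
t: 20.12
tool_pos: [0.4921, -0.2339, 0.1409]
contact_force: [5.3, 0.4, -0.8]
opening: 0.043
t: 21.03
tool_pos: [0.4924, -0.2345, 0.2181]
contact_force: [-0.1, -0.3, -0.0]
opening: 0.0853
t 21.08 pos [ 0.4916 -0.2339  0.2161] yaw_y 1.666 tilt [ 0.0005 -0.0005] F [-0.5 -0.4 -0.4] open 0.0853
[([286.0, 201.9, 67.3, 74.6], 0.73), ([508.4, 428.0, 53.0, 48.8], 0.64)]
```

View pics/k4m.png

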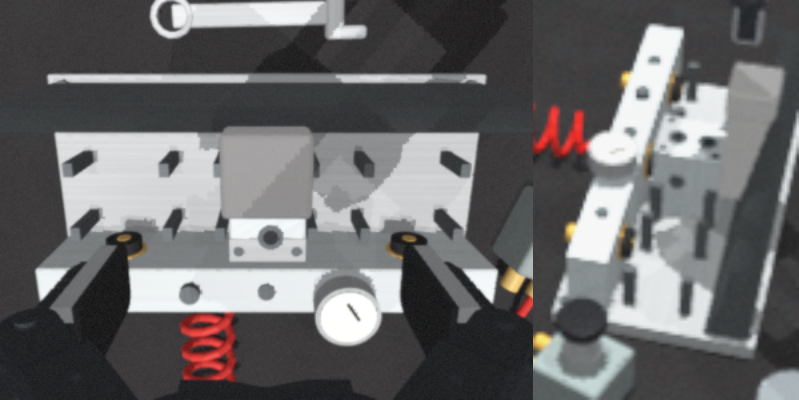

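Wedge 1 stands upright between block and rail, with its head at (286–353, 202–277). Now I tap it down with closed fingers. Two views are left, so I check numerically from here.

```bash
python3 - <<'E'
from h import *
c=cal('k4');g=cv2.imread('pics/raw_k4.png').mean(2)
print(g[195:300:2,320].astype(int).tolist(),g[240,275:365:3].astype(int).tolist())
P=[ray(c,320,r,.161)[:2] for r in (208,276)];print(P)
m=np.mean(P,0);to((*m,.175));st()
E
```

```text
[56, 50, 55, 53, 57, 120, 129, 132, 142, 159, 161, 163, 164, 163, 164, 164, 163, 164, 165, 164, 163, 164, 162, 163, 163, 163, 163, 152, 146, 143, 142, 144, 145, 142, 145, 143, 143, 143, 142, 157, 243, 246, 160, 125, 104, 61, 66, 68, 61, 110, 128, 194, 205] [217, 216, 144, 138, 156, 163, 161, 162, 162, 161, 161, 162, 162, 163, 163, 162, 163, 161, 157, 142, 143, 143, 143, 144, 144, 144, 137, 78, 98, 150]
[array([ 0.46178061, -0.23711677]), array([ 0.50452045, -0.23301219])]
shift [7.6, -1.1, 39.1] q6 -2.25 t 21.18
t 21.18 pos [ 0.4907 -0.2334  0.2141] yaw_y 1.666 tilt [-0.0025  0.0015] F [ 0.9  0.6 -0.6] open 0.0858
```

```bash
python3 -m creep '[[255,5,-1,10,0],[255,5,-1,20,0],[255,5,-1,30,0],[255,5,-1,35,0],[255,5,-1,35,0],[255,5,-1,35,0],[255,5,-1,40,0],[255,5,-1,45,0],[255,5,-1,50,0],[255,5,-1,50,0],[255,5,-1,50,0]]' 60|grep -v rot
python3 -m creep '[[255,0,0,1,0],[255,0,0,2,0],[255,0,0,3,0],[255,0,0,3,0],[255,0,0,3,0]]'|grep -v rot
```

```text
t: 22.1
tool_pos: [0.4864, -0.2351, 0.1653]
contact_force: [0.8, -0.6, -0.1]
opening: 0.0
t: 22.52
tool_pos: [0.4866, -0.2353, 0.1628]
contact_force: [-0.2, -0.8, 0.2]
opening: -0.0001
```

```bash
python3 -m creep '[[255,0,0,1,0],[255,0,0,2,0],[255,0,0,3,0],[255,0,0,3,0],[255,0,0,3,0]]'|grep -v rot
python3 -m creep '[[255,0,0,1,0],[255,0,0,2,0],[255,0,0,3,0],[255,0,0,3,0],[255,0,0,3,0]]'|grep -v rot
python3 -m creep '[[255,0,0,1,0],[255,0,0,2,0],[255,0,0,3,0],[255,0,0,3,0],[255,0,0,3,0]]'|grep -v rot
```

```text
t: 22.93
tool_pos: [0.4866, -0.2352, 0.1597]
contact_force: [-0.2, 0.5, 0.5]
opening: 0.0001
t: 23.35
tool_pos: [0.4867, -0.2353, 0.1569]
contact_force: [0.1, -0.4, 0.6]
opening: 0.0002
t: 23.77
tool_pos: [0.487, -0.2355, 0.1542]
contact_force: [1.8, -0.4, 2.5]
opening: -0.0001
```

```bash
python3 -m creep '[[255,-0.2,0,1,0],[255,-0.4,0,2,0],[255,-0.6,0,3,0],[255,-0.6,0,3,0],[255,-0.6,0,3,0]]'|grep -v rot
python3 -m creep '[[255,-0.2,0,1,0],[255,-0.4,0,2,0],[255,-0.6,0,3,0],[255,-0.6,0,3,0],[255,-0.6,0,3,0]]'|grep -v rot
python3 -m creep '[[255,-0.2,0,1,0],[255,-0.4,0,2,0],[255,-0.6,0,3,0],[255,-0.6,0,3,0],[255,-0.6,0,3,0]]'|grep -v rot
python3 -m creep '[[255,-0.2,0,1,0],[255,-0.4,0,2,0],[255,-0.6,0,3,0],[255,-0.6,0,3,0],[255,-0.6,0,3,0]]'|grep -v rot
```

```text
t: 24.18
tool_pos: [0.4874, -0.2353, 0.1509]
contact_force: [1.7, -0.4, 4.2]
opening: 0.0004
t: 24.6
tool_pos: [0.4879, -0.2352, 0.1477]
contact_force: [3.2, 0.2, 3.4]
opening: -0.0003
t: 25.02
tool_pos: [0.4885, -0.2351, 0.1447]
contact_force: [1.9, 0.4, 3.5]
opening: -0.0
t: 25.43
tool_pos: [0.489, -0.2351, 0.1418]
contact_force: [1.1, 0.3, 4.9]
opening: -0.0001
```

```bash
python3 -m creep '[[255,-0.2,0,1,0],[255,-0.4,0,2,0],[255,-0.6,0,3,0],[255,-0.6,0,3,0],[255,-0.6,0,3,0]]'|grep -v rot
python3 -m creep '[[255,-0.2,0,1,0],[255,-0.4,0,2,0],[255,-0.4,0,2,0],[255,-0.4,0,2,0]]'|grep -v rot
python3 -m creep '[[255,-0.2,0,1,0],[255,-0.4,0,2,0],[255,-0.4,0,2,0],[255,-0.4,0,2,0]]'|grep -v rot
```

```text
t: 25.85
tool_pos: [0.4895, -0.2355, 0.1401]
contact_force: [-2.1, 0.4, 11.1]
opening: 0.0004
t: 26.18
tool_pos: [0.4897, -0.2359, 0.1394]
contact_force: [-5.2, 0.6, 15.1]
opening: -0.0
t: 26.52
tool_pos: [0.4899, -0.2364, 0.1387]
contact_force: [-9.6, 0.1, 20.9]
opening: -0.0003
```

The wedge is at a hard stop: 21 N with its head at z 0.139, as expected for home. Now block B.

```bash
python3 -m creep '[[255,0,0,-30,0],[0,0,0,-65,0],[0,-139,600,-65,0.38],[0,-139,600,-65,0.38],[0,-139,600,-65,0.38],[0,-139,600,-65,0.38],[0,-139,600,-65,0.38],[0,-139,600,-65,0.38],[0,-139,600,-65,0.38],[0,-139,600,-65,0.38],[0,-139,600,-65,0.38],[0,-139,600,-65,0.38]]' >/dev/null
python3 - <<'E'
from h import *
st();to((.571,.374,.185),1.286)
E
```

```text
t 27.52 pos [0.5427 0.1697 0.1979] yaw_y 1.2862 tilt [-0.0038 -0.0014] F [-0.   0.   0.1] open 0.0855
shift [30.1, 204.1, 12.5, np.float64(0.0002)] q6 -1.11 t 27.52
```

```bash
python3 -m creep '[[0,30,204,12,0],[0,30,204,12,0],[0,30,204,12,0],[0,30,204,12,0],[0,30,204,12,0],[0,30,204,12,0],[0,30,204,12,0],[0,30,204,12,0]]' >/dev/null
cat > blk.py <<'E'
from h import *
import sys
c=snap('wrist',sys.argv[1]);st()
D=ctrl.outline_of('wrist','block1');print([(np.round(d['rect']).tolist(),round(d['conf'],2)) for d in D])
g=cv2.imread(f'pics/raw_{sys.argv[1]}.png');
d=min(D,key=lambda d:abs(d['rect'][0]+d['rect'][2]/2-318)+abs(d['rect'][1]+d['rect'][3]/2-250))
cnt,_=cv2.findContours(d['mask'].astype(np.uint8),0,1);k=max(cnt,key=cv2.contourArea)
print(cv2.approxPolyDP(k,4,True)[:,0].tolist())
x,y,yaw=map(float,sys.argv[2:5])
print('pred',[np.round(proj(c,(x+a*np.cos(yaw)-b*np.sin(yaw),y+a*np.sin(yaw)+b*np.cos(yaw),.073))).tolist() for a,b in((-.03,-.025),(-.03,.025),(.03,.025),(.03,-.025))])
to((x,y,.048),yaw+np.pi/2)
E
python3 blk.py c1 .571 .374 -.285
```

```text
t 28.23 pos [0.5721 0.371  0.1865] yaw_y 1.2854 tilt [-0.0021 -0.0018] F [ 0.3 -0.6  0.8] open 0.0854
[([288.0, 181.0, 69.0, 89.0], 0.78)]
[[297, 182], [290, 194], [291, 265], [352, 267], [354, 190], [346, 182]]
pred [[288.0, 194.0], [355.0, 194.0], [353.0, 270.0], [290.0, 269.0]]
shift [2.2, 2.9, 139.1, np.float64(-0.0011)] q6 -0.82 t 28.28
```

The prediction matches again. Gripping block B.

```bash
python3 -m creep '[[0,3,3,35,0],[0,3,3,70,0],[0,3,3,105,0],[0,3,3,130,0],[0,3,3,138,0],[0,3,3,138,0],[200,3,3,138,0],[200,3,3,138,0],[200,3,3,138,0],[200,3,3,138,0],[200,3,3,138,0],[200,3,3,138,0]]' 60|grep -v rot
python3 -m creep '[[200,0,0,-20,0],[200,0,0,-50,0],[200,0,0,-90,0],[200,0,0,-125,0],[200,0,0,-160,0],[200,0,0,-160,0]]'|grep -v rot
python3 - <<'E'
from h import *
a=.0956;to((.535+.105*np.sin(a),-.2295-.105*np.cos(a),.205),np.pi/2+a)
E
```

```text
t: 29.28
tool_pos: [0.5728, 0.3767, 0.0533]
contact_force: [0.6, -1.1, 7.4]
opening: 0.0484
t: 29.78
tool_pos: [0.5742, 0.378, 0.2202]
contact_force: [1.6, 1.0, -1.2]
opening: 0.049
shift [-171.7, -691.7, 9.7, np.float64(-0.3801)] q6 -0.81 t 29.78
```

```bash
python3 -m creep '[[200,-5,-20,0,-0.01],[200,-14,-55,0,-0.03],[200,-23,-93,0,-0.05],[200,-32,-131,0,-0.07],[200,-42,-169,0,-0.09],[200,-51,-207,0,-0.11],[200,-60,-245,0,-0.14],[200,-70,-283,0,-0.17],[200,-80,-321,0,-0.2],[200,-89,-359,0,-0.23],[200,-98,-395,0,-0.26],[200,-103,-415,0,-0.29]]'|grep -v rot
python3 - <<'E'
from h import *
a=.0956;to((.545,-.334,.215),np.pi/2+a)
E
```

```text
t: 30.78
tool_pos: [0.5517, -0.0547, 0.2082]
contact_force: [-0.1, 0.0, -4.2]
opening: 0.0486
shift [7.8, -279.3, -6.5, np.float64(-0.0916)] q6 -1.81 t 30.78
```

```bash
python3 -m creep '[[200,1,-20,-4,-0.01],[200,2,-55,-8,-0.03],[200,3,-93,-8,-0.05],[200,4,-131,-8,-0.07],[200,5,-169,-8,-0.092],[200,6,-207,-8,-0.092],[200,7,-245,-8,-0.092],[200,8,-270,-8,-0.092],[200,8,-279,-8,-0.092],[200,8,-279,-8,-0.092],[200,8,-279,-8,-0.092]]'|grep -v rot
python3 - <<'E'
from h import *
st();c=snap('wrist','d1');a=.0956;u=np.array([np.cos(a),np.sin(a)]);v=np.array([-u[1],u[0]])
o=ctrl.get_obs();t=o['tool_pos'];s=t[:2]-[.545,-.334];print('st',s@u,s@v)
g=cv2.imread('pics/raw_d1.png').mean(2);b=cv2.imread('pics/raw_b1.png').mean(2)
for n,G in(('A',b),('B',g)): print(n,G[340:400:2,310].astype(int).tolist(),G[225:250:2,290].astype(int).tolist(),G[300,240:400:4].astype(int).tolist())
to((.545,-.334,.09),np.pi/2+a)
E
```

```text
t: 31.7
tool_pos: [0.546, -0.3295, 0.2164]
contact_force: [-0.1, 0.7, -3.6]
opening: 0.049
t 31.7 pos [ 0.546  -0.3295  0.2164] yaw_y 1.6676 tilt [-0.0015  0.0024] F [-0.1  0.7 -3.6] open 0.049
st 0.0017227922056741586 0.004979865909785629
A [60, 60, 66, 62, 62, 93, 111, 112, 108, 111, 109, 113, 114, 111, 111, 114, 73, 61, 61, 61, 63, 58, 62, 63, 60, 60, 58, 59, 58, 28] [128, 126, 127, 128, 144, 157, 161, 162, 159, 159, 160, 161, 160] [111, 110, 110, 34, 44, 156, 160, 161, 159, 161, 150, 141, 142, 143, 138, 139, 139, 142, 142, 142, 141, 141, 142, 140, 144, 144, 142, 142, 141, 140, 140, 144, 142, 142, 163, 129, 34, 114, 111, 110]
B [58, 63, 59, 54, 59, 62, 62, 59, 65, 106, 110, 109, 107, 109, 109, 113, 111, 106, 108, 106, 53, 59, 58, 58, 64, 58, 57, 57, 60, 54] [123, 124, 125, 124, 123, 124, 123, 126, 136, 156, 159, 161, 158] [108, 109, 108, 44, 41, 152, 156, 156, 156, 157, 159, 155, 156, 140, 139, 137, 139, 139, 72, 61, 59, 61, 60, 63, 71, 137, 139, 140, 141, 142, 138, 136, 138, 136, 137, 109, 30, 103, 105, 106]
shift [1.6, -5.2, 126.7, np.float64(0.0023)] q6 -2.33 t 31.75
```

Block B sits 3 mm further forward in the grip than A did, so I shift back 6 mm. Lowering.

```bash
python3 -m creep '[[200,6,-5,0,0],[200,6,-5,25,0],[200,6,-5,50,0],[200,6,-5,75,0],[200,6,-5,95,0],[200,6,-5,115,0],[200,6,-5,127,0],[200,6,-5,127,0],[200,6,-5,127,0]]'|grep -v rot
python3 -m creep '[[200,0,0,4,0],[200,0,0,8,0],[200,0,0,13,0],[200,0,0,16,0],[200,0,0,16,0],[200,0,0,16,0]]'|grep -v rot
```

```text
t: 32.5
tool_pos: [0.5408, -0.3351, 0.0906]
contact_force: [0.2, 0.1, -3.4]
opening: 0.0486
t: 33.0
tool_pos: [0.5407, -0.3358, 0.0745]
contact_force: [-0.3, -0.2, -2.6]
opening: 0.0484
```

```bash
python3 -m creep '[[200,0,0,1.5,0],[200,0,0,3,0],[200,0,0,3,0],[200,0,0,3,0]]'|grep -v rot
python3 - <<'E'
from h import *
a=.0956;u=np.array([np.cos(a),np.sin(a)]);v=np.array([-u[1],u[0]]);s=ctrl.get_obs()['tool_pos'][:2]-[.545,-.334];print('st',s@u,s@v)
E
```

```text
t: 33.33
tool_pos: [0.5409, -0.3359, 0.0717]
contact_force: [0.5, -0.2, -3.9]
opening: 0.0486
st -0.0042564696092087274 -0.0014694179575400134
```

```bash
python3 -m creep '[[200,0,0.7,2,0],[200,0,0.7,3.5,0],[200,0,0.7,3.5,0],[200,0,0.7,3.5,0]]'|grep -v rot
python3 -m creep '[[200,0,0,1,0],[200,0,0,2,0],[200,0,0,2,0],[200,0,0,2,0]]'|grep -v rot
```

```text
t: 33.67
tool_pos: [0.5407, -0.3351, 0.0681]
contact_force: [-0.4, -0.5, -3.6]
opening: 0.0493
t: 34.0
tool_pos: [0.541, -0.3353, 0.0664]
contact_force: [-0.1, 0.3, -3.5]
opening: 0.049
```

```bash
python3 -m creep '[[200,0,0,0.5,0],[200,0,0,1,0],[200,0,0,1,0],[200,0,0,1,0]]'|grep -v rot
python3 -m creep '[[200,-1,0,0,0],[200,-2,0,0,0],[200,-2,0,0,0],[200,-2,0,0,0]]'|grep -v rot
python3 -m creep '[[200,-0.7,0,0,0],[200,-1.4,0,0,0],[200,-1.4,0,0,0],[200,-1.4,0,0,0]]'|grep -v rot
```

```text
t: 34.33
tool_pos: [0.5413, -0.3355, 0.0663]
contact_force: [-0.9, -0.1, 3.3]
opening: 0.0487
t: 34.67
tool_pos: [0.5435, -0.3356, 0.0663]
contact_force: [-2.0, -0.3, 4.9]
opening: 0.049
t: 35.0
tool_pos: [0.5448, -0.3355, 0.0663]
contact_force: [-2.0, -0.7, 4.9]
opening: 0.0487
```

```bash
python3 -m creep '[[200,-0.5,0,0,0],[200,-1,0,0,0],[200,-1,0,0,0],[200,-1,0,0,0]]'|grep -v rot
python3 -m creep '[[200,-0.5,0,0,0],[200,-1,0,0,0],[200,-1,0,0,0],[200,-1,0,0,0]]'|grep -v rot
```

```text
t: 35.33
tool_pos: [0.5452, -0.3355, 0.0663]
contact_force: [-3.7, -0.6, 6.8]
opening: 0.0487
t: 35.67
tool_pos: [0.5459, -0.3354, 0.0664]
contact_force: [-5.6, -1.1, 7.6]
opening: 0.0484
```

```bash
python3 -m creep '[[200,0.7,0,0,0],[0,0.7,0,0,0],[0,0.7,0,0,0],[0,0.7,0,0,0],[0,0.7,0,0,0],[0,0.7,0,-30,0],[0,0.7,0,-65,0],[0,0.7,0,-105,0],[0,0.7,0,-140,0],[0,0.7,0,-140,0]]'|grep -v rot
python3 - <<'E'
from h import *
snap('wrist','d2');st();to((.431,.257,.19),1.626)
E
python3 -m creep '[[0,57,600,10,0.04],[0,57,600,10,0.04],[0,57,600,10,0.04],[0,57,600,10,0.04],[0,57,600,10,0.04],[0,57,600,10,0.04],[0,57,600,10,0.04],[0,57,600,10,0.04],[0,57,600,10,0.04],[0,57,600,10,0.04],[0,57,600,10,0.04],[0,57,600,10,0.04]]'|grep -v rot
python3 - <<'E'
from h import *
to((.431,.257,.17),1.626)
E
```

```text
t: 36.5
tool_pos: [0.5493, -0.3374, 0.2156]
contact_force: [1.1, -1.3, 1.2]
opening: 0.0851
t 36.55 pos [ 0.5481 -0.3365  0.2118] yaw_y 1.6682 tilt [ 0.0087 -0.0067] F [ 0.9  0.9 -0.9] open 0.0854
shift [59.0, 602.2, 16.8, np.float64(0.0422)] q6 -2.33 t 36.55
t: 37.55
tool_pos: [0.4487, 0.1578, 0.1956]
contact_force: [1.5, 0.7, -0.8]
opening: 0.0857
shift [12.0, 100.0, 25.6, np.float64(0.0019)] q6 -1.45 t 37.55
```

```bash
python3 -m creep '[[0,12,100,26,0],[0,12,100,26,0],[0,12,100,26,0],[0,12,100,26,0],[0,12,100,26,0],[0,12,100,26,0]]'>/dev/null
python3 - <<'E'
from h import *
c=snap('wrist','e1');st()
B=ctrl.boxes_of('wrist','wedge1');print([(np.round(d['rect']).tolist(),round(d['conf'],2)) for d in B])
g=cv2.imread('pics/raw_e1.png')
print(g[200:330:3,315].tolist()[::1][:0], g[200:330:3,315].mean(1).astype(int).tolist(),g[270,260:380:3].mean(1).astype(int).tolist())
print([np.round(proj(c,(.431+x,.257+y,.126))).tolist() for x,y in((-.021,-.022),(-.021,.022),(.021,.022),(.021,-.022))])
to((.431,.257,.1),1.626)
E
```

```text
t 38.1 pos [0.4326 0.2544 0.1706] yaw_y 1.6271 tilt [-0.0005 -0.0005] F [ 0.1 -0.6 -0.8] open 0.0851
[([285.0, 1.0, 94.0, 86.0], 0.84), ([462.0, 0.0, 161.0, 70.0], 0.84), ([283.0, 220.0, 79.0, 73.0], 0.8), ([414.0, 218.0, 113.0, 73.0], 0.75)]
[] [133, 151, 146, 148, 148, 142, 140, 151, 150, 156, 169, 170, 170, 171, 171, 170, 172, 175, 190, 191, 191, 189, 188, 189, 190, 173, 170, 170, 169, 171, 171, 165, 172, 171, 171, 173, 171, 171, 170, 172, 170, 170, 171, 172] [196, 197, 197, 197, 198, 198, 198, 200, 197, 181, 189, 191, 190, 189, 190, 189, 188, 190, 189, 190, 191, 188, 190, 189, 189, 191, 190, 189, 190, 189, 190, 189, 185, 164, 172, 171, 172, 171, 172, 191]
[[286.0, 226.0], [365.0, 230.0], [358.0, 299.0], [284.0, 295.0]]
shift [1.7, 2.9, 71.0, np.float64(0.0004)] q6 -1.24 t 38.15
```

```bash
python3 -m creep '[[0,4,2,25,0],[0,4,2,50,0],[0,4,2,71,0],[0,4,2,71,0],[200,4,2,71,0],[200,4,2,71,0],[200,4,2,71,0],[200,4,2,71,0],[200,4,2,71,0],[200,4,2,71,0],[200,4,2,71,0],[200,4,2,71,0]]' 80|grep -v rot
python3 -m creep '[[200,0,0,-20,0],[200,0,0,-45,0],[200,0,0,-80,0],[200,0,0,-115,0],[200,0,0,-140,0],[200,0,0,-140,0]]' |grep -v rot
python3 - <<'E'
from h import *
a=.0956;u=np.array([np.cos(a),np.sin(a)]);st();to((*(np.array([.545,-.334])-.0535*u),.24),np.pi/2+a)
E
```

```text
t: 39.15
tool_pos: [0.43, 0.2574, 0.1025]
contact_force: [0.6, -0.8, 5.7]
opening: 0.0425
t: 39.65
tool_pos: [0.4313, 0.2583, 0.2477]
contact_force: [0.2, -0.2, 0.1]
opening: 0.0429
t 39.65 pos [0.4313 0.2583 0.2477] yaw_y 1.6282 tilt [0.0114 0.0048] F [ 0.2 -0.2  0.1] open 0.0429
shift [-26.0, -599.9, 5.5, np.float64(-0.0382)] q6 -1.24 t 39.65
```

```bash
python3 -m creep '[[200,-1,-20,0,0],[200,-3,-55,0,0],[200,-4,-93,0,0],[200,-6,-131,0,-0.01],[200,-7,-169,0,-0.01],[200,-9,-207,0,-0.015],[200,-11,-245,0,-0.02],[200,-12,-283,0,-0.025],[200,-14,-321,0,-0.03],[200,-16,-359,0,-0.035],[200,-17,-395,0,-0.038],[200,-18,-415,0,-0.038]]'>/dev/null
python3 -m creep '[[200,-1,-20,0,0],[200,-3,-55,0,0],[200,-4,-93,0,0],[200,-6,-131,0,0],[200,-7,-165,0,0],[200,-8,-183,0,0],[200,-8,-183,10,0],[200,-8,-183,25,0],[200,-8,-183,38,0],[200,-8,-183,38,0],[200,-8,-183,38,0],[200,-8,-183,38,0]]'|grep -v rot
cat > wl.py <<'E'
from h import *
import sys
n=sys.argv[1];sx,sy,off=map(float,sys.argv[2:5])
a=.0956;u=np.array([np.cos(a),np.sin(a)]);v=np.array([-u[1],u[0]])
st();c=snap('wrist',n);o=ctrl.get_obs()['tool_pos'];s=o[:2]-[sx,sy];print('tcp st',np.round([s@u*1000,s@v*1000],1))
g=cv2.imread(f'pics/raw_{n}.png').mean(2);col=g[300:420,300:340].mean(1);d=np.diff(col)
print('edge row',np.argmin(d[40:])+341,col[40:110:3].astype(int).tolist());e=np.argmin(d[40:])+340.5
for h in(-.004,0,.004): w=ray(c,320,e,o[2]+off+h)[:2]-o[:2];print('edge-tcp',np.round(w@u*1000,1))
print('row325',g[325,240:400:3].astype(int).tolist());print('col320',g[200:300:2,320].astype(int).tolist())
w=(s@u)+(ray(c,320,e,o[2]+off)[:2]-o[:2])@u-.012
P=lambda x,z:np.round(proj(c,[*(np.array([sx,sy])+u*x+v*(s@v)),z]),1)
print('exp tip -x',P(w-.009,o[2]+off-.115))
E
python3 wl.py e2 .545 -.334 .024
```

```text
t: 41.65
tool_pos: [0.4956, -0.3372, 0.2021]
contact_force: [0.9, 0.0, -0.2]
opening: 0.0424
t 41.65 pos [ 0.4956 -0.3372  0.2021] yaw_y 1.6668 tilt [0.0001 0.    ] F [ 0.9  0.  -0.2] open 0.0424
tcp st [-49.3   1.2]
edge row 370 [148, 148, 148, 148, 148, 148, 148, 147, 147, 145, 81, 62, 63, 63, 63, 63, 64, 64, 63, 59, 37, 34, 34, 34]
edge-tcp 21.9
edge-tcp 18.9
edge-tcp 16.0
row325 [34, 55, 127, 127, 47, 30, 31, 34, 53, 146, 145, 147, 146, 149, 148, 147, 149, 148, 147, 147, 146, 149, 149, 147, 149, 150, 148, 148, 149, 150, 148, 148, 147, 148, 149, 150, 149, 149, 147, 146, 149, 147, 148, 145, 139, 26, 31, 35, 38, 117, 125, 94, 37, 33]
col320 [59, 57, 57, 54, 52, 61, 60, 52, 56, 53, 51, 87, 138, 140, 137, 141, 131, 130, 130, 128, 126, 126, 127, 125, 125, 128, 126, 128, 124, 131, 134, 135, 138, 134, 136, 136, 137, 139, 142, 163, 165, 149, 149, 146, 149, 148, 149, 150, 148, 148]
exp tip -x [318.6 240. ]
```

```bash
python3 - <<'E'
import cv2
for n in('k2','e2'):
    g=cv2.imread(f'pics/raw_{n}.png').mean(2)
    for r in range(222,262,4): print(n,r,g[r,273:372:3].astype(int).tolist())
E
```

```text
k2 222 [55, 57, 57, 54, 55, 56, 56, 58, 59, 58, 57, 57, 54, 52, 56, 56, 56, 56, 56, 54, 55, 57, 56, 55, 56, 54, 56, 57, 53, 55, 51, 58, 52]
k2 226 [229, 184, 192, 177, 224, 220, 166, 171, 218, 227, 212, 177, 140, 138, 136, 139, 136, 136, 138, 137, 139, 135, 122, 122, 121, 121, 119, 122, 144, 150, 149, 149, 151]
k2 230 [227, 227, 227, 226, 227, 227, 215, 210, 209, 209, 205, 177, 136, 139, 138, 138, 136, 138, 137, 135, 135, 124, 120, 120, 120, 121, 123, 149, 149, 149, 152, 149, 149]
k2 234 [225, 226, 214, 204, 206, 225, 212, 144, 135, 133, 132, 135, 135, 134, 134, 134, 136, 131, 131, 127, 128, 127, 129, 123, 117, 121, 121, 143, 148, 148, 149, 148, 148]
k2 238 [228, 226, 136, 55, 62, 157, 203, 136, 133, 132, 128, 128, 130, 128, 131, 130, 128, 128, 123, 127, 129, 129, 130, 131, 144, 61, 60, 91, 149, 149, 147, 152, 163]
k2 242 [225, 218, 63, 56, 59, 155, 141, 135, 133, 129, 129, 130, 129, 130, 128, 131, 127, 126, 126, 128, 126, 129, 127, 128, 138, 60, 55, 55, 138, 147, 158, 160, 160]
k2 246 [226, 118, 67, 66, 80, 130, 130, 130, 129, 128, 127, 126, 128, 127, 129, 130, 129, 127, 129, 127, 1
[... 1564 characters left out ...]
 147, 148, 148]
e2 246 [236, 143, 141, 94, 130, 130, 130, 128, 123, 127, 126, 128, 125, 130, 129, 126, 127, 125, 127, 126, 122, 125, 129, 125, 125, 119, 66, 66, 92, 148, 148, 148, 148]
e2 250 [234, 147, 146, 99, 133, 125, 127, 126, 126, 127, 127, 126, 125, 124, 126, 126, 128, 125, 126, 125, 125, 124, 126, 123, 127, 127, 125, 92, 92, 146, 146, 146, 146]
e2 254 [241, 145, 144, 128, 125, 127, 127, 126, 126, 125, 127, 124, 126, 125, 127, 127, 126, 124, 126, 126, 126, 125, 125, 126, 123, 125, 127, 124, 105, 150, 150, 166, 164]
e2 258 [209, 161, 134, 135, 130, 131, 131, 134, 132, 133, 133, 132, 132, 132, 133, 131, 133, 130, 133, 132, 131, 132, 136, 129, 132, 132, 128, 129, 129, 132, 141, 160, 150]
```

```bash
python3 -m creep '[[200,3.3,-1,0,0],[200,3.3,-1,8,0],[200,3.3,-1,16,0],[200,3.3,-1,22,0],[200,3.3,-1,22,0],[200,3.3,-1,22,0]]'|grep -v rot
python3 -m creep '[[200,0,0,2,0],[200,0,0,4,0],[200,0,0,4,0]]'|grep -v rot
python3 -m creep '[[200,0,0,2,0],[200,0,0,4,0],[200,0,0,4,0]]'|grep -v rot
```

```text
t: 42.2
tool_pos: [0.4917, -0.3387, 0.1788]
contact_force: [0.4, 0.1, -1.2]
opening: 0.0426
t: 42.45
tool_pos: [0.4922, -0.3391, 0.1758]
contact_force: [-0.4, -0.1, -1.8]
opening: 0.0426
t: 42.7
tool_pos: [0.4921, -0.3389, 0.1715]
contact_force: [-0.9, 0.4, -1.5]
opening: 0.0425
```

Tip at h≈64 with no contact, so it is inside the gap. Continuing in small steps.

```bash
python3 -m creep '[[200,0,0,3,0],[200,0,0,6,0],[200,0,0,6,0]]'|grep -v rot
python3 -m creep '[[200,-0.5,0,3,0],[200,-1,0,6,0],[200,-1,0,6,0]]'|grep -v rot
python3 -m creep '[[200,-0.5,0,2,0],[200,-1,0,5,0],[200,-1,0,5,0]]'|grep -v rot
```

```text
t: 42.95
tool_pos: [0.4919, -0.3388, 0.1651]
contact_force: [0.7, 1.3, -2.3]
opening: 0.0426
t: 43.2
tool_pos: [0.493, -0.3387, 0.1591]
contact_force: [0.1, -0.3, -0.6]
opening: 0.0425
t: 43.45
tool_pos: [0.4938, -0.3387, 0.1542]
contact_force: [-1.7, -0.3, -2.1]
opening: 0.0427
```

```bash
python3 -m creep '[[200,-0.3,0,2,0],[200,-0.5,0,5,0],[200,-0.5,0,5,0]]'|grep -v rot
python3 -m creep '[[200,0,0,2,0],[200,-0.5,0,5,0],[200,-0.5,0,5,0]]'|grep -v rot
python3 -m creep '[[0,0,0,0,0],[0,0,0,0,0],[0,0,0,0,0],[0,0,0,0,0],[0,0,0,0,0],[0,0,0,-20,0],[0,0,0,-50,0],[0,0,0,-75,0],[0,0,0,-75,0],[0,0,0,-75,0]]'|grep -v rot
python3 - <<'E'
from h import *
st();c=snap('wrist','e3')
print([(np.round(d['rect']).tolist(),round(d['conf'],2)) for d in ctrl.boxes_of('wrist','wedge1')])
g=cv2.imread('pics/raw_e3.png').mean(2);print(g[195:300:2,312].astype(int).tolist())
for r in(268,272,276,280): print(ray(c,318,r,.161)[:2])
E
```

```text
t: 43.7
tool_pos: [0.4942, -0.3387, 0.1491]
contact_force: [-1.8, -0.1, -1.5]
opening: 0.0423
t: 43.95
tool_pos: [0.4948, -0.3387, 0.1442]
contact_force: [-2.3, 0.5, -1.8]
opening: 0.0426
t: 44.78
tool_pos: [0.4964, -0.3396, 0.2229]
contact_force: [-0.9, 0.5, -0.5]
opening: 0.0856
t 44.78 pos [ 0.4964 -0.3396  0.2229] yaw_y 1.6661 tilt [ 0.0041 -0.0033] F [-0.9  0.5 -0.5] open 0.0856
[([285.0, 210.0, 74.0, 69.0], 0.83), ([403.0, 212.0, 101.0, 63.0], 0.74)]
[53, 57, 54, 55, 55, 54, 49, 53, 68, 126, 128, 129, 142, 157, 160, 160, 161, 160, 162, 161, 161, 163, 162, 163, 160, 160, 160, 162, 161, 160, 158, 160, 162, 160, 160, 159, 159, 156, 143, 140, 142, 142, 148, 240, 244, 245, 224, 182, 162, 161, 198, 211, 208]
[ 0.50522691 -0.3398174 ]
[ 0.50792578 -0.33956233]
[ 0.5106433  -0.33930549]
[ 0.51337965 -0.33904688]
```

```bash
python3 -m creep '[[255,1,0,10,0],[255,1,0,20,0],[255,1,0,30,0],[255,1,0,35,0],[255,1,0,35,0],[255,1,0,35,0],[255,1,0,45,0],[255,1,0,52,0],[255,1,0,55,0],[255,1,0,55,0],[255,1,0,55,0]]' 60|grep -v rot
python3 -m creep '[[255,0,0,2,0],[255,0,0,4,0],[255,0,0,6,0],[255,0,0,7,0],[255,0,0,7,0],[255,0,0,7,0]]'|grep -v rot
python3 -m creep '[[255,-0.2,0,1,0],[255,-0.4,0,2,0],[255,-0.6,0,3,0],[255,-0.8,0,4,0],[255,-0.8,0,4,0],[255,-0.8,0,4,0]]'|grep -v rot
python3 -m creep '[[255,-0.2,0,1,0],[255,-0.4,0,2,0],[255,-0.6,0,3,0],[255,-0.6,0,3,0],[255,-0.6,0,3,0]]'|grep -v rot
python3 -m creep '[[255,-0.2,0,1,0],[255,-0.4,0,2,0],[255,-0.6,0,3,0],[255,-0.6,0,3,0],[255,-0.6,0,3,0]]'|grep -v rot
```

```text
t: 45.8
tool_pos: [0.4941, -0.3388, 0.1647]
contact_force: [0.0, 1.0, -0.5]
opening: -0.0002
t: 46.3
tool_pos: [0.4943, -0.339, 0.1581]
contact_force: [-0.4, -0.3, -0.3]
opening: 0.0003
t: 46.8
tool_pos: [0.4951, -0.3389, 0.1539]
contact_force: [-0.0, -0.8, 2.5]
opening: 0.0002
t: 47.22
tool_pos: [0.4957, -0.3388, 0.151]
contact_force: [-0.3, -0.8, 1.4]
opening: -0.0
t: 47.63
tool_pos: [0.4964, -0.3387, 0.148]
contact_force: [0.8, -0.8, 1.9]
opening: -0.0001
```

```bash
python3 -m creep '[[255,-0.2,0,1,0],[255,-0.4,0,2,0],[255,-0.8,0,4,0],[255,-0.8,0,4,0],[255,-0.8,0,4,0]]'|grep -v rot
python3 -m creep '[[255,-0.2,0,1,0],[255,-0.4,0,2,0],[255,-0.6,0,3,0],[255,-0.6,0,3,0],[255,-0.6,0,3,0]]'|grep -v rot
python3 -m creep '[[255,-0.2,0,1,0],[255,-0.4,0,2,0],[255,-0.6,0,3,0],[255,-0.6,0,3,0],[255,-0.6,0,3,0]]'|grep -v rot
```

```text
t: 48.05
tool_pos: [0.4972, -0.3386, 0.1438]
contact_force: [0.1, -0.9, 2.0]
opening: -0.0005
t: 48.47
tool_pos: [0.4977, -0.3386, 0.141]
contact_force: [-1.0, -0.1, 4.3]
opening: 0.0001
t: 48.88
tool_pos: [0.4981, -0.3392, 0.1399]
contact_force: [-4.6, 0.7, 11.0]
opening: -0.0
```

```bash
python3 -m creep '[[255,-0.2,0,1,0],[255,-0.2,0,2,0],[255,-0.2,0,4,0],[255,-0.2,0,4,0],[255,-0.2,0,4,0]]'|grep -v rot
python3 -m creep '[[255,0,0,-20,0],[255,0,0,-60,0],[0,20,0,-100,0],[0,40,60,-130,0],[0,60,60,-130,0],[0,60,60,-130,0],[0,60,60,-130,0]]'|grep -v rot
python3 - <<'E'
from h import *
st();snap('wrist','g1');snap('side','g1d');to((.5535,.002,.13))
for n,l in(('wrist','plunger'),('wrist','palm_valve'),('side','plunger'),('scene','plunger')):
    if n=='scene': snap('scene','g1s')
    print(n,l,[(np.round(d['rect']).tolist(),round(d['conf'],2)) for d in ctrl.boxes_of(n,l)])
for n,p in (('side',(313,236)),): print(ray(ctrl.calibration('side'),*p,.094))
w=cv2.imread('pics/raw_g1.png');d=cv2.imread('pics/raw_g1d.png')
cv2.imwrite('pics/g1m.png',np.hstack([cv2.resize(w[60:360,100:500],(533,400)),cv2.resize(d[125:260,300:390],(266,400))]))
E
```

```text
t: 49.3
tool_pos: [0.4985, -0.3403, 0.1387]
contact_force: [-8.5, 1.0, 21.2]
opening: -0.0002
t: 49.88
tool_pos: [0.4322, -0.2836, 0.2645]
contact_force: [-0.2, 0.1, 0.2]
opening: 0.0605
t 49.88 pos [ 0.4322 -0.2836  0.2645] yaw_y 1.6663 tilt [ 0.0015 -0.0011] F [-0.2  0.1  0.2] open 0.0605
shift [-147.5, 273.3, 132.9] q6 -2.39 t 49.98
wrist plunger [([548.0, 330.0, 51.0, 44.0], 0.76), ([531.0, 158.0, 90.0, 60.0], 0.28)]
wrist palm_valve [([457.0, 287.0, 138.0, 162.0], 0.75)]
side plunger []
scene plunger [([304.0, 238.0, 17.0, 13.0], 0.45)]
[0.55265124 0.01951468 0.094     ]
```

View pics/g1m.png

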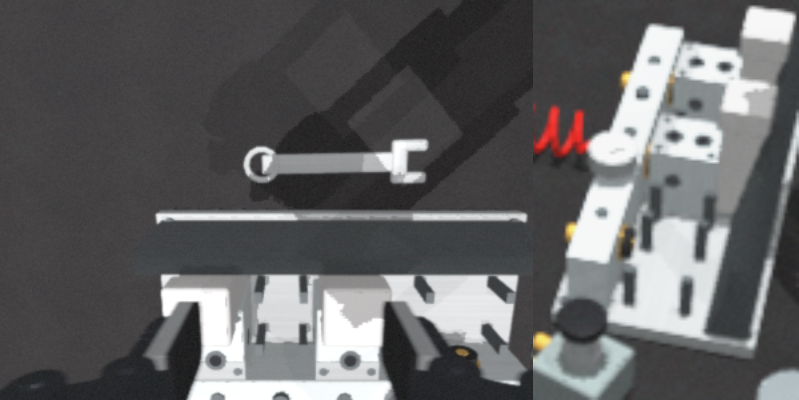

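Both blocks stand at their pads with wedges driven to equal height, heads at montage positions (195,310) and (355,315). Next, the palm valve.

```bash
python3 -m creep '[[0,-100,250,0,0],[0,-100,250,0,0],[0,-100,250,0,0],[0,-100,250,0,0],[0,-100,250,0,0],[0,-100,250,0,0],[0,-100,250,0,0],[255,-100,250,0,0],[255,-100,250,0,0],[255,-100,250,0,0]]'|grep -v rot
python3 - <<'E'
from h import *
st();c=snap('wrist','g2')
B=ctrl.boxes_of('wrist','plunger');print([(np.round(d['rect']).tolist(),round(d['conf'],2)) for d in B])
c1=cal('g1');print('g1 est',ray(c1,573,351,.094))
x,y,w,h=B[0]['rect'];p=ray(c,x+w/2,y+h/2,.094);print(p);to((*p[:2],.11))
E
```

```text
t: 51.07
tool_pos: [0.5088, -0.0268, 0.2635]
contact_force: [-0.2, -0.1, -0.1]
opening: 0.0515
t 51.07 pos [ 0.5088 -0.0268  0.2635] yaw_y 1.6656 tilt [-0.0011 -0.0003] F [-0.2 -0.1 -0.1] open 0.0515
[([328.0, 248.0, 40.0, 38.0], 0.83), ([23.0, 151.0, 130.0, 59.0], 0.17)]
g1 est [ 0.54826614 -0.00573846  0.094     ]
[0.55317691 0.00581555 0.094     ]
shift [-47.5, 28.9, 153.7] q6 -1.86 t 51.17
```

```bash
python3 -m creep '[[255,-47,27,0,0],[255,-47,27,30,0],[255,-47,27,60,0],[255,-47,27,90,0],[255,-47,27,120,0],[255,-47,27,145,0],[255,-47,27,155,0],[255,-47,27,155,0],[255,-47,27,155,0]]'|grep -v rot
python3 - <<'E'
from h import *
c=snap('wrist','g3');st();o=ctrl.get_obs()['tool_pos']
print([(np.round(d['rect']).tolist(),round(d['conf'],2)) for d in ctrl.boxes_of('wrist','plunger')],proj(c,(.553,.003,.094)))
S=ctrl.calibration('scene');snap('scene','g3s');print([(np.round(d['rect']).tolist(),round(d['conf'],2)) for d in ctrl.boxes_of('scene','plunger')],proj(S,o))
E
```

```text
t: 51.92
tool_pos: [0.5532, 0.0044, 0.1095]
contact_force: [0.1, 0.0, 0.9]
opening: -0.0002
t 51.97 pos [0.5542 0.0045 0.1109] yaw_y 1.665 tilt [ 0.0027 -0.0004] F [-0.3  0.6 -0.2] open -0.0001
[([278.0, 244.0, 80.0, 57.0], 0.84), ([260.0, 186.0, 114.0, 122.0], 0.18)] [316.73337991 284.00609327]
[([306.0, 238.0, 15.0, 15.0], 0.74)] [314.64746943 235.25769111]
```

```bash
python3 -m creep '[[255,0,0,5,0],[255,0,0,10,0],[255,0,0,15,0],[255,0,0,20,0],[255,0,0,25,0],[255,0,0,30,0],[255,0,0,34,0],[255,0,0,36,0],[255,0,0,36,0],[255,0,0,36,0]]'|grep -v rot
```

```text
t: 52.95
tool_pos: [0.5533, 0.0053, 0.074]
contact_force: [-3.6, 0.4, 9.1]
opening: 0.0001
```

```bash
python3 -m creep '[[255,0,0,1.5,0],[255,0,0,3,0],[255,0,0,3,0],[255,0,0,3,0]]'|grep -v rot
```

```text
t: 53.28
tool_pos: [0.5535, 0.0053, 0.0738]
contact_force: [-12.0, 1.5, 23.1]
opening: 0.0002
```

Hard stop reached (z stays at 0.074 while the force jumps to 23 N). Holding, then releasing.

```bash
for i in 1 ; do python3 -m creep '[[255,0,0,0,0],[255,0,0,0,0],[255,0,0,0,0],[255,0,0,0,0],[255,0,0,0,0],[255,0,0,0,0],[255,0,0,0,0],[255,0,0,0,0],[255,0,0,0,0],[255,0,0,0,0],[255,0,0,0,0],[255,0,0,0,0]]'|grep -v rot; done
python3 -m creep '[[255,0,0,0,0],[255,0,0,0,0],[255,0,0,0,0],[255,0,0,0,0],[255,0,0,0,0],[255,0,0,0,0],[255,0,0,0,0],[255,0,0,0,0],[255,0,0,0,0],[255,0,0,0,0],[255,0,0,0,0],[255,0,0,0,0]]'|grep -v rot
python3 -m creep '[[255,0,0,0,0],[255,0,0,0,0],[255,0,0,0,0],[255,0,0,0,0],[255,0,0,-10,0],[255,0,0,-20,0],[255,0,0,-30,0],[255,0,0,-50,0],[255,0,0,-90,0],[255,0,0,-130,0],[255,0,0,-150,0],[255,0,0,-150,0]]'|grep -v rot
python3 - <<'E'
from h import *
st();to((.42,-.28,.28))
c=snap('wrist','z1');snap('scene','z1s');snap('side','z1d')
d=cv2.imread('pics/raw_z1d.png');s=cv2.imread('pics/raw_z1s.png')
cv2.imwrite('pics/z1m.png',np.hstack([cv2.resize(d[120:440,180:440],(400,492)),np.vstack([cv2.resize(d[125:260,300:390],(246,369)),cv2.resize(s[180:275,160:350],(246,123))])]))
E
```

```text
t: 54.28
tool_pos: [0.5535, 0.0053, 0.0738]
contact_force: [-10.8, 1.0, 23.2]
opening: -0.0001
t: 55.28
tool_pos: [0.5535, 0.0053, 0.0738]
contact_force: [-11.7, 1.1, 22.8]
opening: 0.0001
t: 56.28
tool_pos: [0.556, 0.0049, 0.2267]
contact_force: [1.2, 0.4, 0.3]
opening: 0.0004
t 56.28 pos [0.556  0.0049 0.2267] yaw_y 1.666 tilt [ 0.0106 -0.0013] F [1.2 0.4 0.3] open 0.0004
shift [161.9, -270.8, -54.4] q6 -1.79 t 56.28
```

View pics/z1m.png

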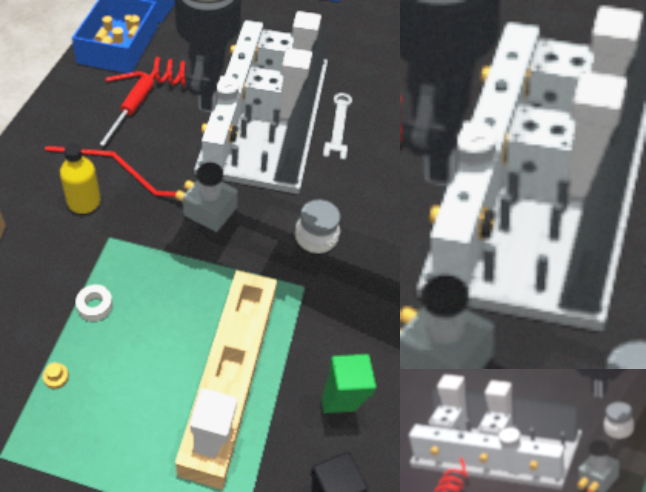

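The mat is empty, both blocks are wedged with their heads level, the plunger is up and the other things are where they were. Handing in.

```bash
python3 -c "
from station import ctrl
print(ctrl.finish_job())"
```

```text
the job is handed in; nothing more can be done
None
```

The job is handed in, at about 56 s of the 210 s allowed. Both blocks on the mat are locked in the fixture; there were only two.

**Blocks and wedges:** The block near the palm valve went into station 2 and the other into station 1, port face against the seal pad. I tapped a white wedge behind each to a hard stop. Both stopped alike: wedge top about 139 mm above the bench at 21 N (141 mm expected when home). The third wedge stays in the rack; the green and black look-alikes were not touched.

**Palm valve:** I pressed the plunger 20 mm to its stop, held it there at about 23 N for 2.3 s or more, and let it up.

**Last checks:** The final side and scene pictures show both blocks at their pads, the wedges level, the plunger up and the other things apparently where they were. Seal pad travel is inferred from wedge height and force; I did not measure it directly.

**What went wrong:**
- **First wedge:** it landed on the top edge of the station 2 block at first, with up to 68 N at the wrist (limit 120 N). It slipped and tilted in the grip, so I lifted it, re-entered the gap, released it and tapped it down from above. I saw no lasting effect.
- **Camera bias:** wrist-camera positions near the gripper were off by about 3 mm, so I used contact forces for the final fits.

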